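# Fetch the blades from the child-safe cupboard

## Task

The sharp chopper blades hang inside the child-safe cupboard. Pull the door ajar, press down the safety catch through the gap while opening the door wide, then take every blade off the door rack (slide it along its keyhole slot to the wide end, then lift it out) and put it on the chopping board. When all are on the board, shut the door fully so that the catch snaps in again, without knocking over or shoving the mug, the glass or the pepper mill.

Things in the scene. Friction and masses are not known exactly. Their poses are not given: they have to be found in the camera images.
- cupboard: White cupboard on the worktop, 180 deep x 330 wide x 200 mm high (roof 14 mm thick), on 20 mm feet. Origin: centre of its underside at worktop level; x points away from the door into the cupboard, y to its left seen from the front, z up. Front plane at x = -90 mm.
- door (a joint): Vertical hinge of the white front door, rad: 0 shut, grows as it opens towards the robot, to 1.8. Takes 0.25 N m to move; stays where it is left. The safety catch stops it at about 0.20 unless held down; past 0.4 it is clear of the catch. Panel 320 long, 172 high (30 to 202 mm above the worktop), 16 mm thick (19 at its rim). Hinge at the cupboard's left (+y) front edge.
- catch (a joint): Travel of the safety catch, m: 0 up (spring), 0.020 fully down; 3 N to start, 6 N at the bottom. It must be about 0.012 down to pass the strike under the roof on opening. On closing, a ramp pushes it down by itself (some 10 N on the door) and it snaps up behind the strike.
- door_hinge (a point): Point on the hinge axis, 200 mm above the worktop. Frame turns with the door: x square to the door, out of its inner face (into the cupboard when shut); the door runs 320 mm along -y; inner face x = 0, outer face x = -16 to -19 mm. The rack plate inside spans x 0 to 82, y -66 to -252 mm, its top 62 mm below this point.
- door_handle (a point): Middle of the door's handle: an upright steel bar 10 mm thick, 48 mm tall between centres of its ends, standing 35 mm off the outer face near the free edge, its top 183 mm above the worktop. Frame as door_hinge; in that frame it is at x -51, y -288 mm.
- catch_pad (a point): Centre of the top of the catch's white press pad inside the door near the free edge; pad 46 (x) by 30 mm (y), top 172 mm above the worktop when up, moves straight down. At x 27, y -272 mm in the door_hinge frame, swings with the door (same axes). With the door at its 0.20 rad stop, the gap above the pad between door and cupboard roof is about 55 mm.
- shelf_edge (a point): Middle of the lower front edge of the wooden wall shelf above the back of the worktop, which runs 1.1 m level along the world y axis, 230 mm deep behind this edge, 32 mm thick. Keep wrist and forearm clear of it when swinging across: stay on the robot's side.
- board: Wooden chopping board, 200 (x) by 300 (y) by 18 mm, loose, 0.7 kg. Origin: centre of its underside.
- mug: Blue mug, 81 mm wide, 94 mm tall; leave alone. Origin: centre of its underside.
- glass: Clear tumbler, 80 mm wide, 91 mm tall; leave alone. Origin: centre of its underside.
- mill: Brown wooden pepper mill, 58 mm wide, 170 mm tall; leave alone. Origin: centre of its underside.
- wide_0 (a point): Centre of the wide end (27 mm across) of keyhole slot 0 (nearest the hinge) in the steel rack plate inside the door, at its top face, 138 mm above the worktop; plate 8 mm thick. The slot, 12 mm wide, runs from here 26 mm straight towards the door (-x of this frame, axes as door_hinge) to its narrow end. Slots are 46 mm apart.
- blade_0: Chopper blade insert, 80 g, 56 mm tall, hung in slot 0; may be absent. Origin: centre of its underside, z up its axis. From below: steel hub 20 mm wide, z 0 to 6; neck 8 mm, to z 18; grey disc 38 mm wide, z 18 to 24, resting on the rack; flat grip, 26 mm along x, 12 along y, z 24 to 56. The hub, 4 mm under the plate, passes up only at the wide end. It may stand or lie on the board.
- wide_1 (a point): Centre of the wide end (27 mm across) of keyhole slot 1 (second) in the steel rack plate inside the door, at its top face, 138 mm above the worktop; plate 8 mm thick. The slot, 12 mm wide, runs from here 26 mm straight towards the door (-x of this frame, axes as door_hinge) to its narrow end. Slots are 46 mm apart.
- blade_1: Chopper blade insert, 80 g, 56 mm tall, hung in slot 1; may be absent. Origin: centre of its underside, z up its axis. From below: steel hub 20 mm wide, z 0 to 6; neck 8 mm, to z 18; grey disc 38 mm wide, z 18 to 24, resting on the rack; flat grip, 26 mm along x, 12 along y, z 24 to 56. The hub, 4 mm under the plate, passes up only at the wide end. It may stand or lie on the board.
- wide_2 (a point): Centre of the wide end (27 mm across) of keyhole slot 2 (third) in the steel rack plate inside the door, at its top face, 138 mm above the worktop; plate 8 mm thick. The slot, 12 mm wide, runs from here 26 mm straight towards the door (-x of this frame, axes as door_hinge) to its narrow end. Slots are 46 mm apart.
- blade_2: Chopper blade insert, 80 g, 56 mm tall, hung in slot 2; may be absent. Origin: centre of its underside, z up its axis. From below: steel hub 20 mm wide, z 0 to 6; neck 8 mm, to z 18; grey disc 38 mm wide, z 18 to 24, resting on the rack; flat grip, 26 mm along x, 12 along y, z 24 to 56. The hub, 4 mm under the plate, passes up only at the wide end. It may stand or lie on the board.
- wide_3 (a point): Centre of the wide end (27 mm across) of keyhole slot 3 (farthest from the hinge) in the steel rack plate inside the door, at its top face, 138 mm above the worktop; plate 8 mm thick. The slot, 12 mm wide, runs from here 26 mm straight towards the door (-x of this frame, axes as door_hinge) to its narrow end. Slots are 46 mm apart.
- blade_3: Chopper blade insert, 80 g, 56 mm tall, hung in slot 3; may be absent. Origin: centre of its underside, z up its axis. From below: steel hub 20 mm wide, z 0 to 6; neck 8 mm, to z 18; grey disc 38 mm wide, z 18 to 24, resting on the rack; flat grip, 26 mm along x, 12 along y, z 24 to 56. The hub, 4 mm under the plate, passes up only at the wide end. It may stand or lie on the board.

How it is judged:
By the outcome, as a careful person would: the job done as asked, in the order asked, and still so for the second after the job is handed in, with the robot touching nothing.
Of blade_0, blade_1, blade_2, blade_3 only 3 to 4 are there at a start; the rules pass over those that are not, and their reading is None.
At some moment in a run one of board may be knocked a few centimetres aside while the robot is not near it.
It also fails if it takes over 210 s, if anything falls off the work surface, if the arm or the gripper's body presses on something with over 40 N, if the wrist force passes 120 N, or if a joint passes its speed limit or range.

## Robot

A 7-joint arm with a two-finger parallel gripper is mounted at the origin on a cart in front of the work surface, level with it; the furniture and walls round the work are solid. World frame = base frame: x ahead of the robot, y to its left, z up, the work surface at z = 0. Lengths are in m, angles in degrees, forces in N, time in s.
With the tool pointing down it reaches from about 0.425 to 0.875 m from the base axis. Payload 8.4 kg.
Tool frame: the origin (TCP) lies at the very end of the fingers, on their centre line; the grasp point (between the pads) lies 19 mm behind it; z points along the fingers, y is the direction in which the jaws open and shut (so a half turn about z gives the same grasp; the last joint's range is limited). The gripper opens to 85 mm and grips with 20 to 120 N. Pads are 22 mm wide; open, the fingers measure 114 mm over their backs; the gripper's body (76 mm by 85 mm) begins 54 mm behind the grasp point. The pads swing forward as they close: fully open they stand 13 mm farther back than shut.
Start: joints at [-71.173, 19.091, 2.286, 83.961, -0.768, 76.965, -3.352], TCP at [0.27, 0.591, 0.231] pointing down, gripper open.
Joint ranges: [-147.57, 147.57], [-21.85, 119.76], [-74.77, 79.35], [14.55, 137.4], [-85.83, 265.84], [4.83, 119.75], [-152.11, 152.11]. Speed limits (degrees/s): [127.2, 127.2, 159.86, 159.86, 180, 180, 180].

## Interface

Orientations are given as a 3x3 rotation matrix whose columns are the frame's x, y, z axes.
In Python, from workcell import sense, snapshot, order gives the robot as it stands.
- The arm moves only by the shell command python3 -m pendant 'ROWS' [FORCE]. ROWS is JSON, a list of rows, each an object of numbers: "hand": the finger opening in mm, from 0 to 85.4; "x", "y", "z": the shift along the world's x, y, z in mm; "turn": the turn about the world's z in degrees. A call has 1 to 8 rows; each row shifts and turns the pose as measured when the row begins; what a row does not reach is not made up. A row lasts 1/10 s, in which the tool goes at most 50 mm and 8.59 degrees, less where a joint would pass 70% of its speed; a pose out of reach is approached as far as the arm can. A call is refused whole if a number of a shift passes 50 or a number of a turn 8.59, either way. A call with a gripper value outside its range is refused whole. The fingers move at their own pace and stop on an object; FORCE is the grip in N (left out, the last holds). Time passes only in rows, so rows that do not move let the fingers close. It gives the time, the measured TCP pose, the force and the opening at its end, in the units of the state.
- sense(): the state, without advancing time (a new reading comes with each control period).
- snapshot(name): name is "scene" or "top" or "wrist"; returns a dict with "img" (384x512x3 uint8, blue, green, red), "range_z" (384x512 float32, m along the optical axis (not along the pixel's ray), 0 where there is no reading), "K" (3x3 intrinsics, pixels), "R" (3x3) and "t" (3): a world point X has camera coordinates R X + t. Camera axes: x right, y down, z forward; pixel columns grow to the right and rows downward; lengths in m; the calibration is good to about 2 mm. A picture is of the moment at which its call begins.
- order.close_job(): hands the job in, once; it reports no verdict.
The state is a dict: "time_s": time; "joint_positions": joint angles; "joint_vel": joint speeds; "tau": joint torques, N m; "ee_pos": TCP position; "ee_rot": TCP orientation; "contact_force": force on the tool from outside, world axes, zero at the start; "torque": the same for the moment, N m; "grip_width": finger opening in m.
Only numpy, scipy, OpenCV 4.12 (cv2) and the standard library are available. Lean on these libraries where they do the work, as an engineer would, in place of code of your own. Each camera call takes 0.05 s, during which the arm holds its last target. There are 200 camera calls.

## Working session

There is one attempt and no reset: what is moved stays moved. The work goes in short steps, Python scripts to look and compute and a shell command to move; the robot and the scene stay as the last step left them, time stands still between calls to the robot, and variables do not carry over. Pictures are saved under pics/ and viewed, about 12 in all and at most 16, crops included, and the job is handed in when it is done.

```bash
ls; mkdir -p pics
cat > h.py <<'E'
import cv2,numpy as np
from workcell import sense,snapshot,order
def snap(name,f=None,crop=None,scale=1):
    s=snapshot(name); np.savez('last_%s.npz'%name,**s)
    im=s['img']
    if crop: im=im[crop[1]:crop[3],crop[0]:crop[2]]
    if f: cv2.imwrite('pics/'+f,cv2.resize(im,None,fx=scale,fy=scale,interpolation=cv2.INTER_CUBIC))
    return s
def load(name): return dict(np.load('last_%s.npz'%name))
def w(s,u,v):
    z=float(s['range_z'][int(v),int(u)]); p=np.linalg.inv(s['K'])@[u,v,1]*z
    return s['R'].T@(p-s['t'])
def ray(s,u,v,h):
    d=s['R'].T@(np.linalg.inv(s['K'])@[u,v,1]); c=-s['R'].T@s['t']
    return c+d*(h-c[2])/d[2]
def proj(s,X):
    c=s['K']@(s['R']@np.array(X)+s['t']); return c[:2]/c[2]
def cloud(s):
    z=s['range_z']; v,u=np.mgrid[:384,:512]
    p=np.stack([u,v,np.ones_like(u)],-1)@np.linalg.inv(s['K']).T*z[...,None]
    return (p-s['t'])@s['R']
def st():
    s=sense(); print(round(s['time_s'],2),np.round(s['ee_pos'],4),np.round(s['ee_rot'],2).tolist(),np.round(s['contact_force'],1),round(s['grip_width'],4),np.round(s['joint_positions'],0))
E
python3 - <<'E'
from h import *
st()
a=snap('scene','s0.png',None,1.5); b=snap('top','t0.png',None,1.5)
for s in(a,b): print(np.round(-s['R'].T@s['t'],3))
E
```

```text
pics
0.0 [0.2695 0.591  0.2304] [[-0.91, 0.41, -0.0], [0.41, 0.91, -0.0], [-0.0, -0.0, -1.0]] [ 0.1 -0.1 -0.6] 0.0853 [-71.  19.   2.  84.  -1.  77.  -3.]
[-0.498  0.749  1.132]
[ 0.221 -0.058  1.797]
```

View pics/s0.png

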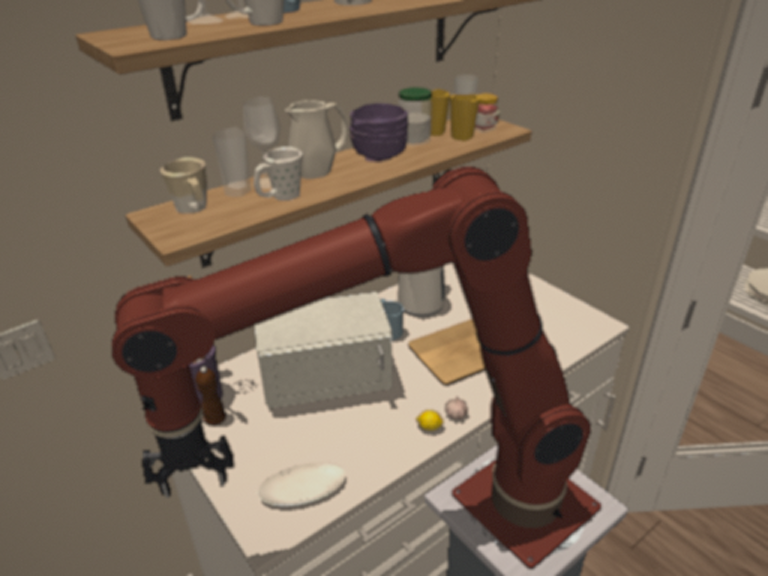

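View pics/t0.png

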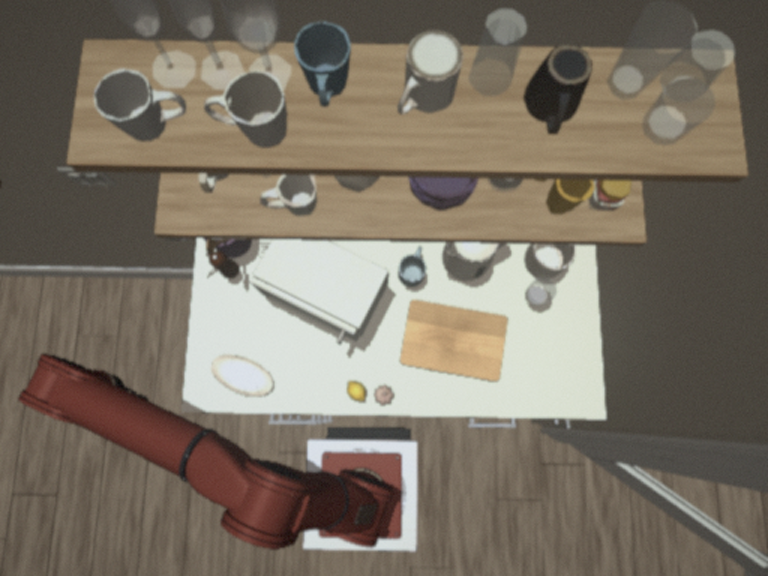

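The scene picture shows the arm at left, with the cupboard mid-worktop. In the top picture (1.5x), the roof corners are at about (253,282), (355,333) and (388,275), the handle at (345,340), and the board at (403,302)–(507,380). The mug is at (412,268), the glass at (539,294), and the mill at (222,262).

Run:
```python
from h import *
s=load('top'); P=cloud(s); Z=P[...,2]
ok=(s['range_z']>0)
m=(ok&(abs(Z-.22)<.012)&(np.mgrid[:384,:512][1]<270)&(np.mgrid[:384,:512][1]>150)).astype(np.uint8)
n,l,stt,_=cv2.connectedComponentsWithStats(m); k=1+np.argmax(stt[1:,4]); q=P[l==k]
print(stt[k],np.median(q[:,2]))
r=cv2.minAreaRect((q[:,:2]*1000).astype(np.float32)); print('roof',r,cv2.boxPoints(r).round())
# board
m=(ok&(abs(Z-.018)<.008)&(np.mgrid[:384,:512][1]>262)&(np.mgrid[:384,:512][1]<345)&(np.mgrid[:384,:512][0]>195)&(s['img'][...,0]<s['img'][...,2].astype(int)-30)).astype(np.uint8)
n,l,stt,_=cv2.connectedComponentsWithStats(m);k=1+np.argmax(stt[1:,4]); q=P[l==k]
r=cv2.minAreaRect((q[:,:2]*1000).astype(np.float32)); print('board',r,cv2.boxPoints(r).round(),np.median(q[:,2]))
print('handle',w(s,345/1.5,338/1.5), ray(s,345/1.5,339/1.5,.18))
for n,u,v in [('mug',412,268),('glass',539,294),('mill',230,268),('lemon',357,391),('garlic',384,395),('shelf',400,240),('mill',216,252),('jug',470,258)]: print(n,w(s,u/1.5,v/1.5).round(3))
a=np.round(cv2.resize(s['img'][140:290,110:370],None,fx=3,fy=3,interpolation=cv2.INTER_CUBIC)); cv2.imwrite('pics/t1.png',a)
```

```text
[240 317   4   2   4] 0.22152323925922818
roof ((67.14295196533203, -12.226644515991211), (11.922147750854492, 0.4135390520095825), 72.51184844970703) [[ 65. -18.]
 [ 66. -18.]
 [ 69.  -7.]
 [ 69.  -6.]]
board ((443.58154296875, -269.1832275390625), (299.8486633300781, 200.50314331054688), 80.52348327636719) [[ 320. -401.]
 [ 518. -434.]
 [ 567. -138.]
 [ 369. -105.]] 0.01707637548304237
handle [0.44213885 0.05585189 0.00815129] [0.41817567 0.04486949 0.18      ]
mug [ 0.665 -0.144 -0.004]
glass [ 0.588 -0.533  0.005]
mill [0.636 0.399 0.074]
lemon [0.284 0.014 0.054]
garlic [ 0.275 -0.064  0.055]
shelf [ 0.606 -0.092  0.5  ]
mill [0.661 0.419 0.161]
jug [ 0.644 -0.293  0.209]
```

View pics/t1.png

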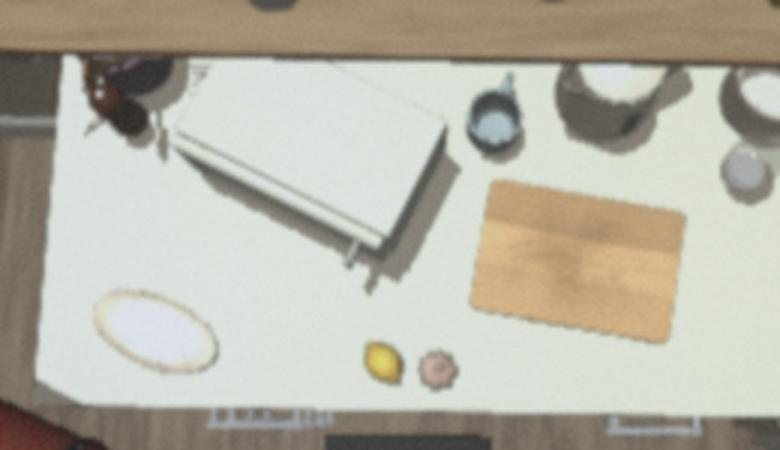

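The crop (3x, offset 110,140) shows the roof's front edge from about (180,132) to (378,238), its right-back corner at (446,124), and the handle top at (352,249). The mug is at (495,120), and it touches neither the board nor the cupboard.

Run:
```python
from h import *
s=load('top'); P=cloud(s)
f=lambda u,v:(110+u/3,140+v/3)
for u,v in [(300,150),(350,150),(400,150),(250,100),(280,190),(276,195)]: print((u,v),w(s,*f(u,v)).round(3))
A,B,C=[ray(s,*f(u,v),.22) for u,v in [(180,132),(378,238),(446,124)]]
print(A.round(3),B.round(3),C.round(3),np.linalg.norm(A-B),np.linalg.norm(B-C),np.degrees(np.arctan2((C-B)[1],(C-B)[0])),np.degrees(np.arctan2((A-B)[1],(A-B)[0]))-90)
# roof plane mask
Z=P[...,2]; m=(abs(Z-.213)<.02)&(P[...,0]>.35)&(P[...,0]<.75)&(P[...,1]<.42)&(P[...,1]>-.1)&(s['range_z']>0)
m=m.astype(np.uint8);n,l,t,_=cv2.connectedComponentsWithStats(m);k=1+np.argmax(t[1:,4]);q=P[l==k]
r=cv2.minAreaRect((q[:,:2]*1000).astype(np.float32));print(t[k],r,cv2.boxPoints(r).round(),np.median(q[:,2]))
s=load('scene')
print('scene cloud at mill/mug/handle/cupboard top')
for u,v in [(208,375),(393,318),(381,360),(320,320),(290,320)]: print(w(s,u/1.5,v/1.5).round(3))
```

```text
(300, 150) [0.561 0.13  0.205]
(350, 150) [0.564 0.062 0.197]
(400, 150) [ 0.565 -0.006  0.197]
(250, 100) [0.631 0.202 0.202]
(280, 190) [0.507 0.155 0.197]
(276, 195) [0.5   0.16  0.198]
[0.58  0.291 0.22 ] [0.44  0.019 0.22 ] [ 0.598 -0.068  0.22 ] 0.3057135620136706 0.18016115228967114 -29.154831626778037 -27.136884678788206
[ 167  160   92   63 3390] ((587.4595947265625, 123.1195068359375), (330.46795654296875, 200.99252319335938), 64.43644714355469) [[426.  17.]
 [607. -69.]
 [749. 229.]
 [568. 316.]] 0.20005980877885926
scene cloud at mill/mug/handle/cupboard top
[0.63  0.419 0.158]
[ 0.606 -0.12   0.086]
[0.415 0.069 0.159]
[0.596 0.123 0.2  ]
[0.649 0.18  0.196]
```

Run:
```python
from h import *
s=load('top'); P=cloud(s)
f=lambda u,v:(110+u/3,140+v/3)
for u,v in [(155,330),(100,310),(105,320),(212,355),(125,293),(185,368),(383,362),(80,80),(120,110)]: print((u,v),w(s,*f(u,v)).round(3))
s=load('scene'); P=cloud(s)
m=(P[...,0]>.15)&(P[...,0]<.5)&(P[...,1]>.15)&(P[...,1]<.55)&(P[...,2]>.012)&(P[...,2]<.12)&(s['range_z']>0)
m[:300]=0
q=P[m];print(len(q),q.min(0),q.max(0),np.percentile(q,[5,50,95],axis=0))
for t in (0,.2,.5,1,1.3,1.57):
  a=-np.radians(25.5)-t;c,n=np.cos(a),np.sin(a);R=np.array([[c,-n],[n,c]]);H=np.array([.585,.304])
  print(t,'handle',(H+R@[-.051,-.288]).round(3),'pad',(H+R@[.027,-.272]).round(3),'edge',(H+R@[0,-.32]).round(3),'w0,w3',(H+R@[.054,-.09]).round(3),(H+R@[.054,-.228]).round(3))
```

```text
(155, 330) [0.326 0.355 0.011]
(100, 310) [0.355 0.44  0.008]
(105, 320) [0.34  0.432 0.005]
(212, 355) [0.291 0.268 0.013]
(125, 293) [0.379 0.401 0.02 ]
(185, 368) [0.272 0.306 0.017]
(383, 362) [0.285 0.015 0.048]
(80, 80) [ 0.711  0.502 -0.004]
(120, 110) [0.633 0.402 0.121]
292 [0.26784702 0.26889391 0.01203243] [0.3916353  0.45321797 0.02344375] [[0.27416075 0.2748964  0.01243927]
 [0.3498601  0.35561128 0.01597912]
 [0.38649206 0.4467318  0.0207738 ]]
0 handle [0.415 0.066] pad [0.492 0.047] edge [0.447 0.015] w0,w3 [0.595 0.2  ] [0.536 0.075]
0.2 handle [0.371 0.105] pad [0.443 0.07 ] edge [0.393 0.048] w0,w3 [0.574 0.2  ] [0.491 0.089]
0.5 handle [0.322 0.177] pad [0.38  0.123] edge [0.326 0.117] w0,w3 [0.544 0.208] [0.432 0.127]
1 handle [0.293 0.318] pad [0.319 0.243] edge [0.268 0.264] w0,w3 [0.502 0.239] [0.366 0.222]
1.3 handle [0.31  0.404] pad [0.312 0.325] edge [0.27  0.359] w0,w3 [0.487 0.266] [0.351 0.29 ]
1.57 handle [0.347 0.474] pad [0.328 0.397] edge [0.296 0.442] w0,w3 [0.481 0.294] [0.356 0.353]
```

```bash
python3 -m pendant '[{"z":20,"x":12,"y":-48},{"z":20,"x":12,"y":-46},{"x":12,"y":-48},{"x":12,"y":-48},{"x":12,"y":-48},{"x":12,"y":-48},{"x":14,"y":-48},{"x":14,"y":-48}]' ; python3 -m pendant '[{"x":14,"y":-40},{"x":14,"y":-40,"hand":40},{"x":14,"y":-40},{"x":0,"y":0}]'; python3 -c "
from h import *
st()"
```

```text
0.1 [0.2695 0.591  0.2305] [[-0.91, 0.41, -0.0], [0.41, 0.91, -0.0], [-0.0, -0.0, -1.0]] [-0.4  0.3 -0.3] 0.0858 [-71.  19.   2.  84.  -1.  77.  -3.]invalid input at $[0]: expected keys hand, x, y, z, turn
invalid input at $[0]: expected keys hand, x, y, z, turn
```

```bash
python3 -m pendant '[{"z":20,"x":12,"y":-48,"turn":0,"hand":85},{"z":20,"x":12,"y":-46,"turn":0,"hand":85},{"x":12,"y":-48,"z":0,"turn":0,"hand":85},{"x":12,"y":-48,"z":0,"turn":0,"hand":85},{"x":12,"y":-48,"z":0,"turn":0,"hand":85},{"x":12,"y":-48,"z":0,"turn":0,"hand":85},{"x":14,"y":-48,"z":0,"turn":0,"hand":85},{"x":14,"y":-48,"z":0,"turn":0,"hand":85}]' ; python3 -c "
from h import *
st()"
```

```text
time_s: 0.9
ee_pos: [0.3628, 0.2096, 0.2639]
ee_rot: [[-0.914, 0.405, -0.006], [0.405, 0.914, -0.007], [0.003, -0.009, -1.0]]
contact_force: [1.1, 0.2, -0.0]
grip_width: 0.0853
0.9 [0.3628 0.2096 0.2639] [[-0.91, 0.4, -0.01], [0.41, 0.91, -0.01], [0.0, -0.01, -1.0]] [ 1.1  0.2 -0. ] 0.0853 [-54. -10.  16. 111.   3.  79.  27.]
```

```bash
python3 -m pendant '[{"x":14,"y":-40,"z":0,"turn":0,"hand":40},{"x":14,"y":-40,"z":0,"turn":0,"hand":40},{"x":14,"y":-40,"z":0,"turn":0,"hand":40},{"x":10,"y":-24,"z":0,"turn":-1,"hand":40},{"x":0,"y":0,"z":0,"turn":0,"hand":40}]' ; python3 -c "
from h import *
st()
s=snap('wrist','w0.png',None,1.4)
print(np.round(s['K'],0).tolist(), np.round(-s['R'].T@s['t'],3),np.round(s['R'],2).tolist())
P=cloud(s)
np.save('P.npy',P)
"
```

```text
time_s: 1.4
ee_pos: [0.4158, 0.0521, 0.2635]
ee_rot: [[-0.903, 0.43, -0.006], [0.43, 0.903, -0.004], [0.004, -0.007, -1.0]]
contact_force: [-0.3, 1.6, -0.3]
grip_width: 0.0404
1.4 [0.4158 0.0521 0.2635] [[-0.9, 0.43, -0.01], [0.43, 0.9, -0.0], [0.0, -0.01, -1.0]] [-0.3  1.6 -0.3] 0.0404 [-46. -12.  28. 112.   6.  80.  45.]
[[267.0, 0.0, 257.0], [0.0, 267.0, 189.0], [0.0, 0.0, 1.0]] [0.344 0.088 0.406] [[0.43, 0.9, -0.01], [0.86, -0.41, 0.31], [0.28, -0.14, -0.95]]
```

View pics/w0.png

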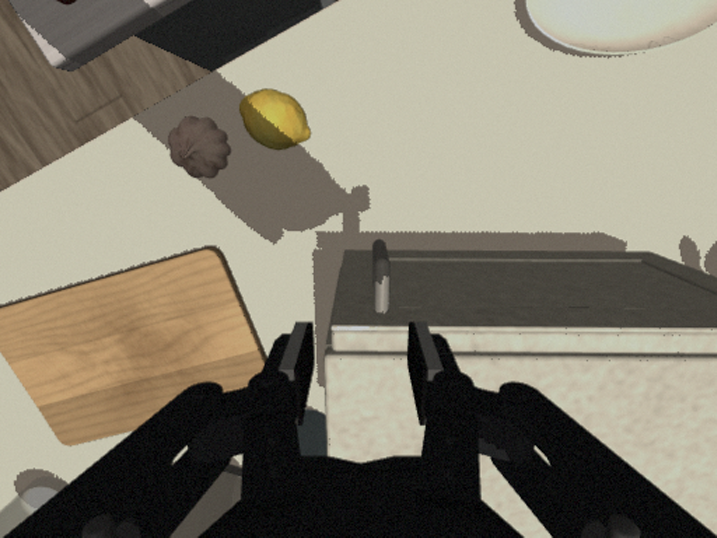

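The wrist picture (1.4x) shows the handle bar from (378,243) at the bottom to (381,308) at the top. The door's top edge runs at rows 328–352, and its free end is at column 332.

```bash
cat >> h.py <<'E'
def door(s=None):
    return np.load('door.npy')
E
python3 - <<'E'
from h import *
s=load('wrist')
g=lambda u,v,h:ray(s,u/1.4,v/1.4,h).round(4)
print('bar top',g(381,308,.183),w(s,381/1.4,300/1.4).round(3),w(s,381/1.4,280/1.4).round(3))
A,B=g(332,328,.202),g(717,328,.202);C,D=g(332,350,.202),g(717,352,.202)
print('outer',A,B,'inner',C,D,np.degrees(np.arctan2(*(B-A)[1::-1])),np.degrees(np.arctan2(*(D-C)[1::-1])))
print(w(s,500/1.4,340/1.4).round(3),w(s,500/1.4,390/1.4).round(3))
E
```

```text
bar top [0.4426 0.0544 0.183 ] [0.438 0.057 0.183] [0.425 0.063 0.183]
outer [0.4336 0.0248 0.202 ] [0.5332 0.2353 0.202 ] inner [0.4472 0.0179 0.202 ] [0.5502 0.2326 0.202 ] 64.67839995412932 64.37114138401098
[0.487 0.115 0.2  ] [0.424 0.095 0.314]
```

```bash
python3 -m pendant '[{"x":10,"y":10,"z":-20,"turn":0,"hand":40},{"x":0,"y":0,"z":-30,"turn":0,"hand":40},{"x":0,"y":0,"z":-30,"turn":0,"hand":40},{"x":0,"y":0,"z":-23,"turn":0,"hand":40},{"x":0,"y":0,"z":0,"turn":0,"hand":40}]' ; python3 -c "
from h import *
st()
s=snap('wrist','w1.png',None,1.4)
"
```

```text
time_s: 1.95
ee_pos: [0.4238, 0.0694, 0.1572]
ee_rot: [[-0.907, 0.422, -0.006], [0.422, 0.907, -0.002], [0.005, -0.005, -1.0]]
contact_force: [-0.5, -0.4, -0.2]
grip_width: 0.04
1.95 [0.4238 0.0694 0.1572] [[-0.91, 0.42, -0.01], [0.42, 0.91, -0.0], [0.0, -0.0, -1.0]] [-0.5 -0.4 -0.2] 0.04 [-47.  -5.  30. 119.   3.  66.  47.]
```

View pics/w1.png

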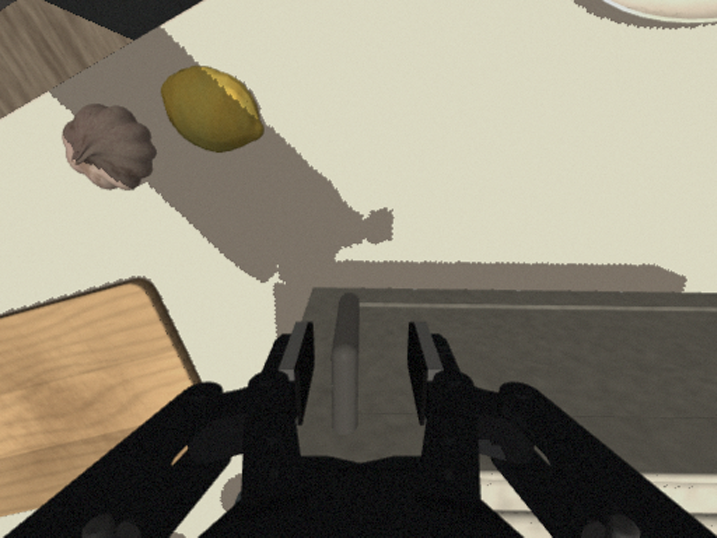

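The picture shows the bar and its top standoff between the open fingers, about 8 mm left of centre. I'll correct that and close.

```bash
python3 -m pendant '[{"x":-3,"y":-7,"z":0,"turn":0,"hand":40},{"x":0,"y":0,"z":0,"turn":0,"hand":0},{"x":0,"y":0,"z":0,"turn":0,"hand":0},{"x":0,"y":0,"z":0,"turn":0,"hand":0},{"x":0,"y":0,"z":0,"turn":0,"hand":0}]' 40; python3 -m pendant '[{"x":-9,"y":6,"z":0,"turn":-1.5,"hand":0},{"x":-9,"y":6,"z":0,"turn":-1.5,"hand":0},{"x":-9,"y":6,"z":0,"turn":-2,"hand":0},{"x":0,"y":0,"z":0,"turn":0,"hand":0}]';python3 -c "
from h import *
st()"
```

```text
time_s: 2.5
ee_pos: [0.4225, 0.0633, 0.1621]
ee_rot: [[-0.907, 0.421, -0.001], [0.421, 0.907, 0.0], [0.001, 0.0, -1.0]]
contact_force: [1.7, -0.1, -8.1]
grip_width: 0.0088
time_s: 2.9
ee_pos: [0.3968, 0.0834, 0.162]
ee_rot: [[-0.864, 0.503, 0.004], [0.503, 0.864, 0.003], [-0.002, 0.005, -1.0]]
contact_force: [-1.5, -1.3, -4.0]
grip_width: 0.0086
2.9 [0.3968 0.0834 0.162 ] [[-0.86, 0.5, 0.0], [0.5, 0.86, 0.0], [-0.0, 0.01, -1.0]] [-1.5 -1.3 -4. ] 0.0086 [-47. -10.  27. 122.   5.  66.  37.]
```

```bash
python3 -m pendant '[{"x":-8,"y":7,"z":0,"turn":-2,"hand":0},{"x":-8,"y":7,"z":0,"turn":-2,"hand":0},{"x":-4,"y":4,"z":0,"turn":-1,"hand":0},{"x":0,"y":0,"z":0,"turn":0,"hand":0}]';python3 -c "
from h import *
st()
s=sense();p=s['ee_pos'];H=np.array([.585,.305]);d=p[:2]-H;print(np.linalg.norm(d),-(np.degrees(np.arctan2(d[1],d[0]))%360-360+115.5-np.degrees(np.arctan2(0.039,.288))*-1)*np.pi/180)"
```

```text
time_s: 3.3
ee_pos: [0.3782, 0.101, 0.162]
ee_rot: [[-0.815, 0.579, 0.007], [0.579, 0.815, 0.003], [-0.004, 0.007, -1.0]]
contact_force: [1.5, 1.0, -6.1]
grip_width: 0.0088
3.3 [0.3782 0.101  0.162 ] [[-0.82, 0.58, 0.01], [0.58, 0.82, 0.0], [-0.0, 0.01, -1.0]] [ 1.5  1.  -6.1] 0.0088 [-48. -11.  24. 124.   5.  66.  28.]
0.2904747580552545 0.21251315398251722
```

```bash
python3 -m pendant '[{"x":0,"y":0,"z":0,"turn":0,"hand":40},{"x":0,"y":0,"z":0,"turn":0,"hand":40},{"x":0,"y":0,"z":0,"turn":0,"hand":40},{"x":0,"y":0,"z":40,"turn":0,"hand":40},{"x":0,"y":0,"z":50,"turn":0,"hand":0},{"x":0,"y":0,"z":15,"turn":0,"hand":0},{"x":5,"y":5,"z":0,"turn":0,"hand":0}]';python3 -c "
from h import *
st()
s=snap('wrist','w2.png',None,1.4)
t=snap('top')"
```

```text
time_s: 4.0
ee_pos: [0.384, 0.1044, 0.272]
ee_rot: [[-0.816, 0.577, 0.008], [0.577, 0.816, 0.004], [-0.004, 0.007, -1.0]]
contact_force: [0.6, 1.2, 0.2]
grip_width: -0.0
4.0 [0.384  0.1044 0.272 ] [[-0.82, 0.58, 0.01], [0.58, 0.82, 0.0], [-0.0, 0.01, -1.0]] [0.6 1.2 0.2] -0.0 [-48. -15.  22. 113.   6.  80.  27.]
```

View pics/w2.png

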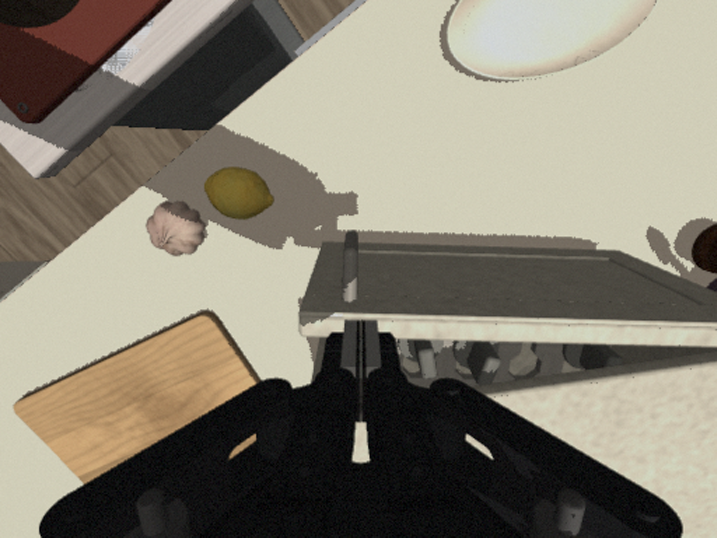

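The wrist picture shows the door ajar. Its top strip runs from (302,315)–(312,335) at the free end to (717,345) at the right, and the blades are visible in the gap at (425,355), (485,365) and (525,358).

Run:
```python
from h import *
s=load('wrist')
g=lambda u,v,h:ray(s,u/1.4,v/1.4,h).round(4)
A,B=g(302,314,.202),g(717,322,.202);C,D=g(312,334,.202),g(717,346,.202)
print('outer',A,B,'inner',C,D,np.degrees(np.arctan2(*(B-A)[1::-1])),np.degrees(np.arctan2(*(D-C)[1::-1])))
E,F=g(500,391,.2),g(717,358,.2); print('roof',E,F,np.degrees(np.arctan2(*(F-E)[1::-1])))
y=(D-C)/np.linalg.norm(D-C); x=np.array([y[1],-y[0],0])
print('hinge est',C+.32*y,'pad',(C+.32*y+.027*x-.272*y).round(4),'x,y',x,y)
```

```text
outer [0.3823 0.0625 0.202 ] [0.54   0.2737 0.202 ] inner [0.3971 0.059  0.202 ] [0.5574 0.268  0.202 ] 53.251832334618925 52.512311680141
roof [0.5073 0.1358 0.2   ] [0.5687 0.2661 0.2   ] 64.76923659390603
hinge est [0.5918491  0.31291492 0.202     ] pad [0.4477 0.0807 0.202 ] x,y [ 0.79348413 -0.60859094  0.        ] [0.60859094 0.79348413 0.        ]
```

```bash
python3 -m pendant '[{"x":27,"y":-12,"z":0,"turn":-1,"hand":0},{"x":27,"y":-12,"z":0,"turn":-1,"hand":0},{"x":0,"y":0,"z":-30,"turn":0,"hand":0},{"x":0,"y":0,"z":0,"turn":0,"hand":0}]';python3 -c "
from h import *
st()
s=snap('scene','s3.png',(120,180,300,300),4)"
```

```text
time_s: 4.5
ee_pos: [0.4377, 0.0797, 0.2331]
ee_rot: [[-0.797, 0.604, -0.001], [0.604, 0.797, -0.003], [-0.001, -0.003, -1.0]]
contact_force: [-0.2, -0.4, 0.0]
grip_width: 0.0001
4.5 [0.4377 0.0797 0.2331] [[-0.8, 0.6, -0.0], [0.6, 0.8, -0.0], [-0.0, -0.0, -1.0]] [-0.2 -0.4  0. ] 0.0001 [-46.  -7.  28. 112.   4.  75.  33.]
```

View pics/s3.png

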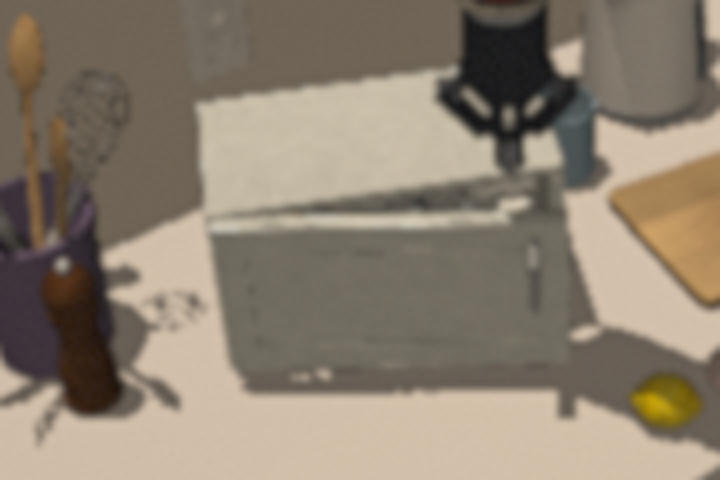

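The crop shows the fingertip at (510,168), above the gap, and the bright press pad at (515,205).

Run:
```python
from h import *
s=load('scene')
for u,v in [(515,205),(500,210),(532,203),(515,197)]: print(ray(s,120+u/4,180+v/4,.172).round(4),w(s,120+u/4,180+v/4).round(3))
print((proj(s,[.4377,.0797,.2331])-[120,180])*4)
```

```text
[0.4535 0.0627 0.172 ] [0.455 0.061 0.17 ]
[0.4565 0.0777 0.172 ] [0.457 0.077 0.171]
[0.446  0.0488 0.172 ] [ 0.521 -0.007  0.095]
[0.4628 0.0557 0.172 ] [0.476 0.046 0.158]
[508.66512717 168.01519804]
```

```bash
python3 -m pendant '[{"x":-1,"y":-4,"z":-25,"turn":0,"hand":0},{"x":0,"y":0,"z":-25,"turn":0,"hand":0},{"x":0,"y":0,"z":0,"turn":0,"hand":0}]';python3 -m pendant '[{"x":0,"y":0,"z":-10,"turn":0,"hand":0},{"x":0,"y":0,"z":-3,"turn":0,"hand":0}]'
```

```text
time_s: 4.85
ee_pos: [0.4377, 0.0767, 0.1857]
ee_rot: [[-0.798, 0.603, 0.002], [0.603, 0.798, -0.001], [-0.003, 0.0, -1.0]]
contact_force: [-0.1, -0.1, 0.8]
grip_width: 0.0002
time_s: 5.05
ee_pos: [0.4383, 0.0775, 0.1743]
ee_rot: [[-0.799, 0.602, 0.004], [0.602, 0.799, -0.0], [-0.004, 0.002, -1.0]]
contact_force: [0.1, -0.0, -0.8]
grip_width: -0.0001
```

```bash
python3 -m pendant '[{"x":-1,"y":-1,"z":-5,"turn":0,"hand":0},{"x":0,"y":0,"z":-5,"turn":0,"hand":0},{"x":0,"y":0,"z":-5,"turn":0,"hand":0}]';python3 -m pendant '[{"x":0,"y":0,"z":-5,"turn":0,"hand":0},{"x":0,"y":0,"z":-2,"turn":0,"hand":0},{"x":0,"y":0,"z":0,"turn":0,"hand":0}]'
```

```text
time_s: 5.35
ee_pos: [0.4386, 0.077, 0.161]
ee_rot: [[-0.799, 0.601, 0.008], [0.601, 0.799, 0.001], [-0.005, 0.006, -1.0]]
contact_force: [-1.8, -2.3, 4.7]
grip_width: 0.0
time_s: 5.65
ee_pos: [0.4388, 0.0769, 0.1536]
ee_rot: [[-0.799, 0.602, 0.008], [0.602, 0.799, 0.002], [-0.005, 0.006, -1.0]]
contact_force: [-1.9, -1.0, 5.1]
grip_width: -0.0001
```

```bash
python3 -m pendant '[{"x":-8,"y":5,"z":0,"turn":-1,"hand":0},{"x":-8,"y":5,"z":0,"turn":-2,"hand":0},{"x":-8,"y":6,"z":0,"turn":-2,"hand":0},{"x":-8,"y":6,"z":0,"turn":-2,"hand":0}]';python3 -m pendant '[{"x":-8,"y":6,"z":0,"turn":-2,"hand":0},{"x":-8,"y":7,"z":0,"turn":-2,"hand":0},{"x":-7,"y":7,"z":0,"turn":-2,"hand":0},{"x":-7,"y":7,"z":0,"turn":-2,"hand":0}]'
```

```text
time_s: 6.05
ee_pos: [0.4096, 0.0989, 0.1553]
ee_rot: [[-0.715, 0.699, 0.014], [0.699, 0.715, 0.001], [-0.01, 0.011, -1.0]]
contact_force: [1.0, -1.3, 5.5]
grip_width: -0.0001
time_s: 6.45
ee_pos: [0.3814, 0.1275, 0.1574]
ee_rot: [[-0.605, 0.796, 0.021], [0.796, 0.605, 0.001], [-0.012, 0.017, -1.0]]
contact_force: [1.1, -0.5, 4.8]
grip_width: 0.0002
```

```bash
python3 -m pendant '[{"x":-7,"y":8,"z":-2,"turn":-1.5,"hand":0},{"x":-7,"y":8,"z":-1,"turn":-2,"hand":0},{"x":-6,"y":9,"z":-1,"turn":-2,"hand":0},{"x":-6,"y":10,"z":0,"turn":-2,"hand":0},{"x":0,"y":0,"z":0,"turn":0,"hand":0}]';python3 -c "
from h import *
st();t=snap('top','t4.png',(110,140,370,290),3)"
```

```text
time_s: 6.95
ee_pos: [0.3554, 0.165, 0.155]
ee_rot: [[-0.49, 0.871, 0.025], [0.871, 0.491, -0.0], [-0.013, 0.022, -1.0]]
contact_force: [-2.3, -0.6, 6.5]
grip_width: -0.0002
6.95 [0.3554 0.165  0.155 ] [[-0.49, 0.87, 0.03], [0.87, 0.49, -0.0], [-0.01, 0.02, -1.0]] [-2.3 -0.6  6.5] -0.0002 [-50. -11.  16. 124.   4.  65.  -6.]
```

View pics/t4.png

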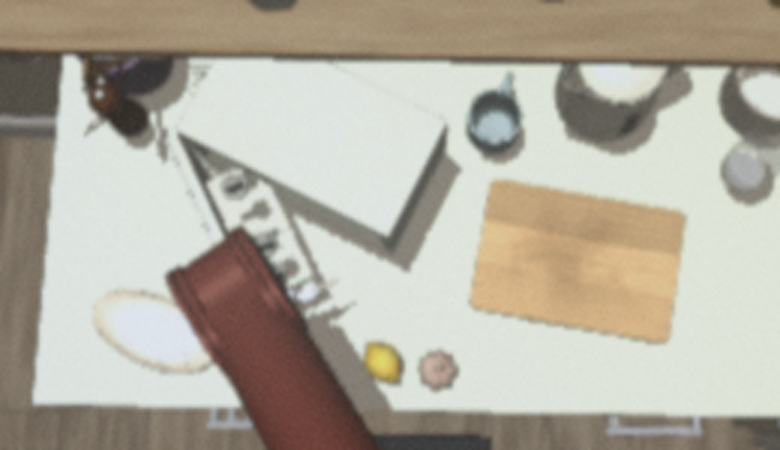

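```bash
python3 -m pendant '[{"x":-7,"y":12,"z":0,"turn":-2.5,"hand":0},{"x":-6,"y":13,"z":0,"turn":-2.5,"hand":0},{"x":-6,"y":13,"z":0,"turn":-2.5,"hand":0},{"x":-5,"y":14,"z":0,"turn":-2.5,"hand":0},{"x":-4,"y":14,"z":0,"turn":-2.5,"hand":0},{"x":-3,"y":14,"z":0,"turn":-3,"hand":0}]';python3 -m pendant '[{"x":-2,"y":14,"z":3,"turn":-3,"hand":0},{"x":-1,"y":14,"z":2,"turn":-3,"hand":0},{"x":0,"y":14,"z":2,"turn":-3,"hand":0},{"x":0,"y":14,"z":0,"turn":-3,"hand":0}]'
```

```text
time_s: 7.6
ee_pos: [0.3248, 0.2461, 0.1564]
ee_rot: [[-0.227, 0.973, 0.026], [0.974, 0.228, -0.006], [-0.012, 0.024, -1.0]]
contact_force: [-2.2, -1.3, 4.9]
grip_width: -0.0003
time_s: 8.0
ee_pos: [0.3201, 0.3047, 0.1637]
ee_rot: [[-0.012, 1.0, 0.022], [1.0, 0.012, -0.012], [-0.012, 0.022, -1.0]]
contact_force: [-0.5, -1.2, 3.7]
grip_width: 0.0001
```

```bash
python3 -m pendant '[{"x":1,"y":15,"z":2,"turn":-3,"hand":0},{"x":2,"y":15,"z":2,"turn":-3,"hand":0},{"x":3,"y":15,"z":2,"turn":-3,"hand":0},{"x":3,"y":15,"z":0,"turn":-3,"hand":0},{"x":4,"y":10,"z":0,"turn":-2,"hand":0}]';python3 -m pendant '[{"x":5,"y":-15,"z":30,"turn":0,"hand":0},{"x":0,"y":-40,"z":40,"turn":0,"hand":0},{"x":25,"y":-50,"z":40,"turn":0,"hand":44},{"x":25,"y":-20,"z":0,"turn":0,"hand":44},{"x":0,"y":0,"z":0,"turn":0,"hand":44}]';python3 -c "
from h import *
st()
s=snap('wrist','w5.png',None,1.4)"
```

```text
time_s: 8.5
ee_pos: [0.3321, 0.3787, 0.1697]
ee_rot: [[0.239, 0.971, 0.017], [0.971, -0.239, -0.017], [-0.012, 0.021, -1.0]]
contact_force: [-0.9, -0.3, 3.9]
grip_width: 0.0002
time_s: 9.0
ee_pos: [0.381, 0.2671, 0.2685]
ee_rot: [[0.235, 0.972, 0.016], [0.972, -0.235, -0.018], [-0.014, 0.02, -1.0]]
contact_force: [-0.7, 0.6, 0.0]
grip_width: 0.0431
9.0 [0.381  0.2671 0.2685] [[0.24, 0.97, 0.02], [0.97, -0.24, -0.02], [-0.01, 0.02, -1.0]] [-0.7  0.6  0. ] 0.0431 [-51.  -4.   9. 106.   2.  78. -56.]
```

View pics/w5.png

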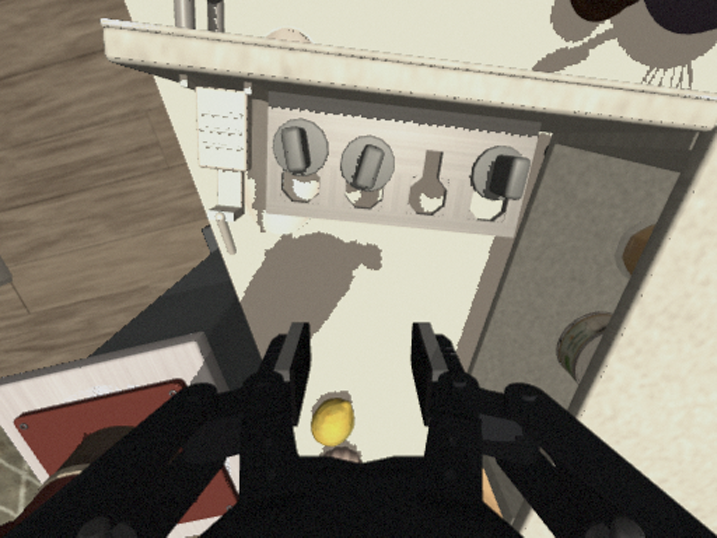

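The wrist picture shows three blades, with discs near (300,148), (368,165) and (500,172). Slot 1 is empty, with its wide end at (428,197). The grips are turned differently, so I'll enlarge.

Run:
```python
from h import *
s=load('wrist'); im=s['img'][70:170,180:390]
cv2.imwrite('pics/w6.png',cv2.resize(im,None,fx=3.8,fy=3.8,interpolation=cv2.INTER_CUBIC))
```

```text
(no output)
```

View pics/w6.png

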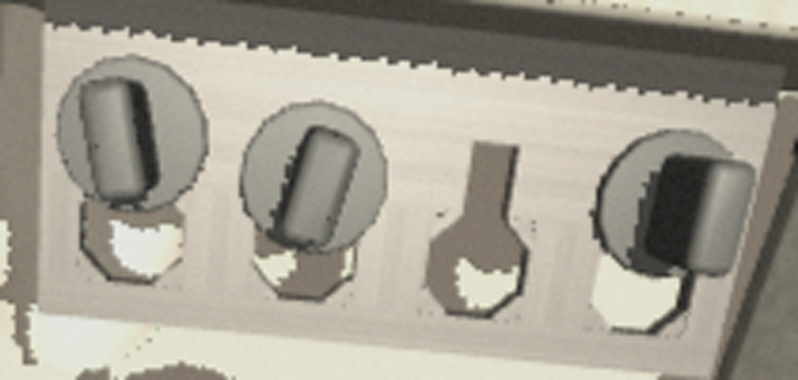

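Run:
```python
from h import *
s=load('wrist')
g=lambda u,v,h:ray(s,180+u/3.8,70+v/3.8,h)
an=lambda d:np.degrees(np.arctan2(d[1],d[0]))
print('cam',(-s['R'].T@s['t']).round(3))
for n,d,t,a,b in [('3',(132,133),(115,140),(105,82),(124,193)),('2',(314,177),(322,188),(332,130),(307,243)),('0',(668,203),(722,218),(730,160),(712,275))]:
    D,T=g(*d,.144),g(*t,.176); v=g(*a,.176)-g(*b,.176)
    print(n,'disc',D.round(4),'top',T.round(4),'axis',an(v)%180,np.linalg.norm(v), 'rangez', w(s,180+t[0]/3.8,70+t[1]/3.8).round(3),w(s,180+(d[0]-40)/3.8,70+d[1]/3.8).round(3))
W=g(478,266,.138);N=g(495,145,.138);print('wide1',W.round(4),'narrow',N.round(4),an(W-N),np.linalg.norm(W-N))
for u,v in [(134,235),(306,256),(478,266),(645,283)]: print(g(u,v,.138).round(4))
A,B=g(45,25,.138),g(775,102,.138);print('plate back edge',A,B,an(B-A),np.linalg.norm(A-B))
```

```text
cam [0.398 0.349 0.41 ]
3 disc [0.3624 0.3491 0.144 ] top [0.3627 0.3485 0.176 ] axis 83.2517034397886 0.02344831914203777 rangez [0.363 0.349 0.176] [0.358 0.351 0.175]
2 disc [0.404 0.328 0.144] top [0.4045 0.3278 0.176 ] axis 63.96567496522954 0.025102854311673514 rangez [0.405 0.328 0.176] [0.394 0.33  0.144]
0 disc [0.491  0.3001 0.144 ] top [0.4915 0.2997 0.176 ] axis 75.10019584803909 0.025661239893982106 rangez [0.491 0.3   0.177] [0.481 0.303 0.145]
wide1 [0.4415 0.2947 0.138 ] narrow [0.4513 0.3243 0.138 ] -108.32622498419485 0.031100651200308572
[0.3548 0.3244 0.138 ]
[0.3974 0.3083 0.138 ]
[0.4415 0.2947 0.138 ]
[0.4846 0.2794 0.138 ]
plate back edge [0.34811836 0.37849367 0.138     ] [0.52283521 0.31765911 0.138     ] -19.197574228651657 0.18500492684932104
```

```bash
python3 -m pendant '[{"x":-9,"y":41,"z":0,"turn":3.5,"hand":36},{"x":-9,"y":41,"z":0,"turn":3.5,"hand":36},{"x":0,"y":0,"z":-25,"turn":0,"hand":36},{"x":0,"y":0,"z":-25,"turn":0,"hand":36},{"x":0,"y":0,"z":0,"turn":0,"hand":36}]';python3 -c "
from h import *
st()"
```

```text
time_s: 9.55
ee_pos: [0.3564, 0.3575, 0.2149]
ee_rot: [[0.105, 0.994, 0.015], [0.994, -0.105, -0.015], [-0.013, 0.016, -1.0]]
contact_force: [-0.2, 0.4, 0.0]
grip_width: 0.036
9.55 [0.3564 0.3575 0.2149] [[0.1, 0.99, 0.01], [0.99, -0.1, -0.01], [-0.01, 0.02, -1.0]] [-0.2  0.4  0. ] 0.036 [-56.   3.   5. 105.   1.  72. -57.]
```

```bash
python3 -m pendant '[{"x":6,"y":-9,"z":-15,"turn":0,"hand":36},{"x":0,"y":0,"z":0,"turn":0,"hand":36}]'; python3 -m pendant '[{"x":0,"y":0,"z":-20,"turn":0,"hand":36},{"x":0,"y":0,"z":-20,"turn":0,"hand":36},{"x":0,"y":0,"z":0,"turn":0,"hand":36}]'
```

```text
time_s: 9.75
ee_pos: [0.3609, 0.3495, 0.1996]
ee_rot: [[0.103, 0.995, 0.014], [0.995, -0.102, -0.016], [-0.014, 0.015, -1.0]]
contact_force: [-0.6, -0.7, 0.7]
grip_width: 0.0362
time_s: 10.05
ee_pos: [0.3611, 0.3526, 0.1632]
ee_rot: [[0.102, 0.995, 0.016], [0.995, -0.102, -0.011], [-0.01, 0.017, -1.0]]
contact_force: [-0.9, -1.4, 3.4]
grip_width: 0.036
```

```bash
python3 -m pendant '[{"x":1,"y":-3,"z":-12,"turn":0,"hand":36},{"x":0,"y":0,"z":0,"turn":0,"hand":36}]'; python3 -c "
from h import *
s=snap('wrist','w7.png',None,1.4)"
```

```text
time_s: 10.25
ee_pos: [0.3623, 0.3521, 0.1549]
ee_rot: [[0.101, 0.995, 0.018], [0.995, -0.101, -0.007], [-0.006, 0.019, -1.0]]
contact_force: [-0.4, -1.6, 4.8]
grip_width: 0.0364
```

View pics/w7.png

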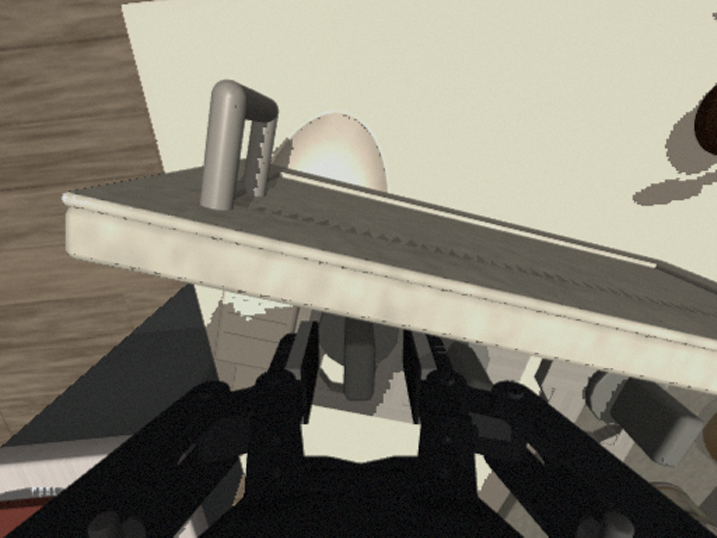

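The grip of blade 3 sits centred between the fingers, at (360,360). The left finger rests lightly on the catch pad, which is harmless. Closing now.

```bash
python3 -m pendant '[{"x":0,"y":-2,"z":-5,"turn":0,"hand":20},{"x":0,"y":0,"z":0,"turn":0,"hand":0},{"x":0,"y":0,"z":0,"turn":0,"hand":0},{"x":0,"y":0,"z":0,"turn":0,"hand":0}]' 30; python3 -m pendant '[{"x":-1,"y":-4,"z":0,"turn":0,"hand":0},{"x":-2,"y":-6,"z":0,"turn":0,"hand":0},{"x":-2,"y":-6,"z":0,"turn":0,"hand":0},{"x":-2,"y":-5,"z":0,"turn":0,"hand":0},{"x":0,"y":0,"z":0,"turn":0,"hand":0}]'
```

```text
time_s: 10.7
ee_pos: [0.3633, 0.3528, 0.155]
ee_rot: [[0.101, 0.995, 0.022], [0.995, -0.101, -0.002], [0.0, 0.022, -1.0]]
contact_force: [-0.8, -0.1, -0.3]
grip_width: 0.0117
time_s: 11.2
ee_pos: [0.3555, 0.3292, 0.1548]
ee_rot: [[0.102, 0.995, 0.021], [0.995, -0.101, -0.003], [-0.001, 0.021, -1.0]]
contact_force: [0.1, -0.2, -1.1]
grip_width: 0.0112
```

```bash
python3 -m pendant '[{"x":0,"y":-1,"z":5,"turn":0,"hand":0},{"x":0,"y":0,"z":5,"turn":0,"hand":0}]'; python3 -m pendant '[{"x":0,"y":0,"z":8,"turn":0,"hand":0},{"x":0,"y":0,"z":8,"turn":0,"hand":0},{"x":0,"y":0,"z":20,"turn":0,"hand":0},{"x":0,"y":0,"z":40,"turn":0,"hand":0},{"x":0,"y":0,"z":0,"turn":0,"hand":0}]'
```

```text
time_s: 11.4
ee_pos: [0.3552, 0.3277, 0.1651]
ee_rot: [[0.102, 0.995, 0.02], [0.995, -0.102, -0.004], [-0.002, 0.021, -1.0]]
contact_force: [-0.2, 0.4, -0.8]
grip_width: 0.0112
time_s: 11.9
ee_pos: [0.3555, 0.3285, 0.2471]
ee_rot: [[0.101, 0.995, 0.022], [0.995, -0.101, -0.002], [-0.0, 0.022, -1.0]]
contact_force: [-0.3, 0.1, -1.4]
grip_width: 0.0112
```

```bash
python3 -m pendant '[{"x":8,"y":-42,"z":0,"turn":0,"hand":0},{"x":8,"y":-48,"z":0,"turn":0,"hand":0},{"x":8,"y":-48,"z":0,"turn":0,"hand":0},{"x":8,"y":-48,"z":0,"turn":0,"hand":0},{"x":8,"y":-48,"z":0,"turn":0,"hand":0},{"x":8,"y":-48,"z":0,"turn":0,"hand":0},{"x":8,"y":-48,"z":0,"turn":0,"hand":0},{"x":8,"y":-40,"z":0,"turn":0,"hand":0}]'; python3 -c "
from h import *
st()"
```

```text
time_s: 12.7
ee_pos: [0.4186, -0.047, 0.2515]
ee_rot: [[0.089, 0.996, 0.029], [0.996, -0.089, 0.005], [0.008, 0.028, -1.0]]
contact_force: [0.7, 0.3, -1.2]
grip_width: 0.0113
12.7 [ 0.4186 -0.047   0.2515] [[0.09, 1.0, 0.03], [1.0, -0.09, 0.01], [0.01, 0.03, -1.0]] [ 0.7  0.3 -1.2] 0.0113 [-37. -14.  32. 114.   8.  77. -12.]
```

```bash
python3 -m pendant '[{"x":10,"y":-40,"z":0,"turn":0,"hand":0},{"x":14,"y":-45,"z":0,"turn":0,"hand":0},{"x":14,"y":-40,"z":-10,"turn":0,"hand":0},{"x":0,"y":0,"z":0,"turn":0,"hand":0}]'
cat >> h.py <<'E'
def board():
    s=snapshot('top'); P=cloud(s); I=s['img'].astype(int)
    m=((abs(P[...,2]-.018)<.02)&(P[...,0]>.2)&(P[...,0]<.72)&(P[...,1]>-.6)&(P[...,1]<0)&(I[...,2]-I[...,0]>40)).astype(np.uint8)
    n,l,t,_=cv2.connectedComponentsWithStats(m);k=1+np.argmax(t[1:,4]);q=P[l==k]
    r=cv2.minAreaRect((q[:,:2]*1000).astype(np.float32)); print('board',r[0],r[1],r[2],cv2.boxPoints(r).round().tolist())
    return s
E
python3 -c "
from h import *
st();board()"
```

```text
time_s: 13.1
ee_pos: [0.4572, -0.1838, 0.244]
ee_rot: [[0.096, 0.995, 0.036], [0.995, -0.096, 0.005], [0.008, 0.035, -0.999]]
contact_force: [-0.3, -0.1, -0.8]
grip_width: 0.0113
13.1 [ 0.4572 -0.1838  0.244 ] [[0.1, 0.99, 0.04], [1.0, -0.1, 0.0], [0.01, 0.03, -1.0]] [-0.3 -0.1 -0.8] 0.0113 [-33.  -5.  49. 107.   3.  74.   9.]
board (428.77117919921875, -356.1472473144531) (123.32615661621094, 198.18443298339844) 80.35113525390625 [[321.0, -400.0], [516.0, -434.0], [537.0, -312.0], [341.0, -279.0]]
```

```bash
python3 -m pendant '[{"x":0,"y":0,"z":-40,"turn":0,"hand":0},{"x":0,"y":0,"z":-45,"turn":0,"hand":0},{"x":0,"y":0,"z":-40,"turn":0,"hand":0},{"x":0,"y":0,"z":-20,"turn":0,"hand":0},{"x":0,"y":0,"z":0,"turn":0,"hand":0}]'; python3 -m pendant '[{"x":0,"y":0,"z":-15,"turn":0,"hand":0},{"x":0,"y":0,"z":0,"turn":0,"hand":0}]'
```

```text
time_s: 13.65
ee_pos: [0.4588, -0.1758, 0.097]
ee_rot: [[0.089, 0.995, 0.04], [0.996, -0.089, 0.01], [0.014, 0.039, -0.999]]
contact_force: [-0.6, -0.1, -0.9]
grip_width: 0.0113
time_s: 13.85
ee_pos: [0.4597, -0.1737, 0.0832]
ee_rot: [[0.086, 0.995, 0.041], [0.996, -0.087, 0.011], [0.015, 0.04, -0.999]]
contact_force: [-0.4, -0.1, -0.2]
grip_width: 0.0117
```

```bash
python3 -m pendant '[{"x":0,"y":0,"z":-15,"turn":0,"hand":0},{"x":0,"y":0,"z":-8,"turn":0,"hand":0},{"x":0,"y":0,"z":0,"turn":0,"hand":0}]'; python3 -m pendant '[{"x":0,"y":0,"z":-4,"turn":0,"hand":0},{"x":0,"y":0,"z":-2,"turn":0,"hand":0}]'
```

```text
time_s: 14.15
ee_pos: [0.463, -0.1724, 0.0642]
ee_rot: [[0.084, 0.995, 0.046], [0.996, -0.085, 0.013], [0.017, 0.045, -0.999]]
contact_force: [-0.4, 0.8, -1.2]
grip_width: 0.0115
time_s: 14.35
ee_pos: [0.4644, -0.1724, 0.0599]
ee_rot: [[0.083, 0.995, 0.049], [0.996, -0.084, 0.013], [0.017, 0.048, -0.999]]
contact_force: [-0.7, 0.7, 0.2]
grip_width: 0.0109
```

```bash
python3 -m pendant '[{"x":-1,"y":0,"z":-5,"turn":0,"hand":0},{"x":0,"y":0,"z":-1,"turn":0,"hand":0}]'; python3 -m pendant '[{"x":0,"y":0,"z":0,"turn":0,"hand":30},{"x":0,"y":0,"z":0,"turn":0,"hand":40},{"x":0,"y":0,"z":0,"turn":0,"hand":40},{"x":0,"y":0,"z":0,"turn":0,"hand":40},{"x":0,"y":0,"z":25,"turn":0,"hand":40},{"x":0,"y":0,"z":45,"turn":0,"hand":40},{"x":0,"y":0,"z":50,"turn":0,"hand":40},{"x":0,"y":0,"z":50,"turn":0,"hand":40}]'
```

```text
time_s: 14.55
ee_pos: [0.4638, -0.1723, 0.0541]
ee_rot: [[0.083, 0.995, 0.05], [0.996, -0.084, 0.014], [0.018, 0.049, -0.999]]
contact_force: [-0.1, 1.3, -1.2]
grip_width: 0.0111
time_s: 15.35
ee_pos: [0.4584, -0.1725, 0.2231]
ee_rot: [[0.086, 0.996, 0.037], [0.996, -0.086, 0.011], [0.014, 0.036, -0.999]]
contact_force: [1.8, 1.0, 0.1]
grip_width: 0.0395
```

```bash
python3 -m pendant '[{"x":-10,"y":42,"z":35,"turn":0,"hand":36},{"x":-10,"y":48,"z":10,"turn":0,"hand":36},{"x":-10,"y":48,"z":0,"turn":-3,"hand":36},{"x":-8,"y":48,"z":0,"turn":-3,"hand":36},{"x":-5,"y":48,"z":0,"turn":-3,"hand":36},{"x":-5,"y":48,"z":0,"turn":-3,"hand":36},{"x":0,"y":48,"z":0,"turn":-3,"hand":36},{"x":0,"y":40,"z":0,"turn":-3,"hand":36}]'; python3 -c "
from h import *
st();board()
s=snap('wrist','w8.png',None,1.4)"
```

```text
time_s: 16.15
ee_pos: [0.4106, 0.198, 0.2772]
ee_rot: [[0.413, 0.909, 0.06], [0.91, -0.414, -0.001], [0.024, 0.055, -0.998]]
contact_force: [1.1, -0.3, 0.7]
grip_width: 0.0362
16.15 [0.4106 0.198  0.2772] [[0.41, 0.91, 0.06], [0.91, -0.41, -0.0], [0.02, 0.06, -1.0]] [ 1.1 -0.3  0.7] 0.0362 [-48.  -8.  14. 108.   4.  77. -60.]
board (444.00091552734375, -269.7458801269531) (298.860107421875, 201.32012939453125) 81.08641052246094 [[321.0, -402.0], [520.0, -433.0], [567.0, -138.0], [368.0, -107.0]]
```

View pics/w8.png

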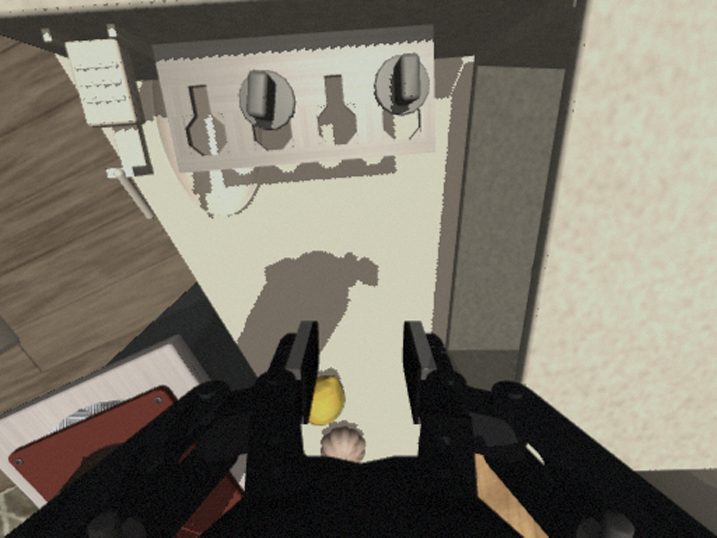

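Run:
```python
from h import *
s=load('wrist')
g=lambda u,v,h:ray(s,u/1.4,v/1.4,h)
an=lambda d:np.degrees(np.arctan2(d[1],d[0]))
for n,t,a,b in [('2',(259,93),(261,72),(257,115)),('0',(411,79),(412,57),(407,102))]:
    v=g(*a,.176)-g(*b,.176);print(n,g(*t,.176).round(4),w(s,t[0]/1.4,t[1]/1.4).round(3),an(v),np.linalg.norm(v))
for u,v in [(205,133),(268,130),(337,123),(403,118)]: print(g(u,v,.138).round(4))
```

```text
2 [0.4054 0.3278 0.176 ] [0.405 0.328 0.177] 55.60641128261377 0.023832968709627745
0 [0.4914 0.2981 0.176 ] [0.491 0.298 0.176] 60.82915782124184 0.02463963165245614
[0.3543 0.328  0.138 ]
[0.395  0.3119 0.138 ]
[0.4413 0.2962 0.138 ]
[0.4855 0.2801 0.138 ]
```

```bash
python3 -m pendant '[{"x":0,"y":40,"z":-5,"turn":-1,"hand":36},{"x":0,"y":40,"z":-15,"turn":-1,"hand":36},{"x":0,"y":20,"z":-20,"turn":0,"hand":36},{"x":0,"y":12,"z":0,"turn":0,"hand":36},{"x":0,"y":0,"z":0,"turn":0,"hand":36}]';python3 -m pendant '[{"x":0,"y":0,"z":0,"turn":0,"hand":36}]'
```

```text
time_s: 16.75
ee_pos: [0.4103, 0.3165, 0.2365]
ee_rot: [[0.44, 0.896, 0.061], [0.897, -0.441, -0.003], [0.024, 0.056, -0.998]]
contact_force: [0.8, 0.8, -0.4]
grip_width: 0.0359
time_s: 16.85
ee_pos: [0.4107, 0.3156, 0.237]
ee_rot: [[0.441, 0.895, 0.061], [0.897, -0.442, -0.003], [0.024, 0.056, -0.998]]
contact_force: [-0.1, 0.2, -0.3]
grip_width: 0.036
```

```bash
python3 -m pendant '[{"x":-6,"y":11,"z":-15,"turn":0,"hand":36},{"x":0,"y":0,"z":-20,"turn":0,"hand":36},{"x":0,"y":0,"z":-20,"turn":0,"hand":36},{"x":0,"y":0,"z":0,"turn":0,"hand":36}]';python3 -c "
from h import *
st()"
```

```text
time_s: 17.25
ee_pos: [0.4054, 0.3255, 0.1819]
ee_rot: [[0.445, 0.893, 0.065], [0.895, -0.446, 0.001], [0.029, 0.058, -0.998]]
contact_force: [-0.8, 0.1, -1.0]
grip_width: 0.0363
17.25 [0.4054 0.3255 0.1819] [[0.45, 0.89, 0.06], [0.89, -0.45, 0.0], [0.03, 0.06, -1.0]] [-0.8  0.1 -1. ] 0.0363 [-53.   4.   8. 108.   2.  65. -73.]
```

```bash
python3 -m pendant '[{"x":-1,"y":1,"z":-15,"turn":0,"hand":36},{"x":0,"y":0,"z":-13,"turn":0,"hand":36},{"x":0,"y":0,"z":0,"turn":0,"hand":36}]' 30;python3 -m pendant '[{"x":0,"y":0,"z":0,"turn":0,"hand":20},{"x":0,"y":0,"z":0,"turn":0,"hand":0},{"x":0,"y":0,"z":0,"turn":0,"hand":0},{"x":0,"y":0,"z":0,"turn":0,"hand":0}]'
```

```text
time_s: 17.55
ee_pos: [0.4049, 0.3263, 0.1547]
ee_rot: [[0.447, 0.892, 0.066], [0.894, -0.448, 0.002], [0.032, 0.058, -0.998]]
contact_force: [0.3, 0.0, 0.3]
grip_width: 0.0363
time_s: 17.95
ee_pos: [0.4041, 0.3271, 0.1566]
ee_rot: [[0.447, 0.892, 0.065], [0.894, -0.448, 0.004], [0.033, 0.057, -0.998]]
contact_force: [-2.3, 0.1, -0.7]
grip_width: 0.0117
```

```bash
python3 -m pendant '[{"x":-2,"y":-6,"z":0,"turn":0,"hand":0},{"x":-2,"y":-6,"z":0,"turn":0,"hand":0},{"x":-2,"y":-5,"z":0,"turn":0,"hand":0},{"x":-1,"y":-2,"z":0,"turn":0,"hand":0},{"x":0,"y":0,"z":0,"turn":0,"hand":0}]';python3 -m pendant '[{"x":0,"y":0,"z":5,"turn":0,"hand":0},{"x":0,"y":0,"z":5,"turn":0,"hand":0},{"x":0,"y":0,"z":0,"turn":0,"hand":0}]'
```

```text
time_s: 18.45
ee_pos: [0.398, 0.3057, 0.1575]
ee_rot: [[0.448, 0.892, 0.068], [0.893, -0.449, 0.005], [0.035, 0.059, -0.998]]
contact_force: [0.2, 0.3, -1.0]
grip_width: 0.0113
time_s: 18.75
ee_pos: [0.3954, 0.3024, 0.1628]
ee_rot: [[0.449, 0.892, 0.061], [0.893, -0.449, -0.003], [0.025, 0.056, -0.998]]
contact_force: [1.7, 1.3, -1.4]
grip_width: 0.0108
```

```bash
python3 -m pendant '[{"x":2,"y":5,"z":-3,"turn":0,"hand":0},{"x":0,"y":0,"z":0,"turn":0,"hand":0}]';python3 -m pendant '[{"x":0,"y":0,"z":7,"turn":0,"hand":0},{"x":0,"y":0,"z":5,"turn":0,"hand":0}]'
```

```text
time_s: 18.95
ee_pos: [0.3981, 0.3087, 0.1607]
ee_rot: [[0.448, 0.892, 0.063], [0.893, -0.449, -0.002], [0.027, 0.057, -0.998]]
contact_force: [-0.1, -0.2, 0.1]
grip_width: 0.0112
time_s: 19.15
ee_pos: [0.3971, 0.3087, 0.1729]
ee_rot: [[0.448, 0.892, 0.06], [0.894, -0.449, -0.003], [0.024, 0.055, -0.998]]
contact_force: [-1.2, 0.0, -0.9]
grip_width: 0.0112
```

Clear. I'll lift and carry.

```bash
python3 -m pendant '[{"x":0,"y":0,"z":10,"turn":0,"hand":0},{"x":0,"y":0,"z":20,"turn":0,"hand":0},{"x":0,"y":0,"z":40,"turn":0,"hand":0},{"x":0,"y":-30,"z":15,"turn":2,"hand":0},{"x":2,"y":-48,"z":0,"turn":2,"hand":0},{"x":2,"y":-48,"z":0,"turn":2,"hand":0},{"x":2,"y":-48,"z":0,"turn":2,"hand":0},{"x":4,"y":-48,"z":0,"turn":2,"hand":0}]'; python3 -m pendant '[{"x":5,"y":-48,"z":0,"turn":2,"hand":0},{"x":5,"y":-48,"z":0,"turn":0,"hand":0},{"x":5,"y":-48,"z":0,"turn":0,"hand":0},{"x":5,"y":-48,"z":0,"turn":0,"hand":0},{"x":5,"y":-40,"z":0,"turn":0,"hand":0},{"x":0,"y":0,"z":0,"turn":0,"hand":0}]'
```

```text
time_s: 19.95
ee_pos: [0.4098, 0.0879, 0.2738]
ee_rot: [[0.269, 0.96, 0.076], [0.962, -0.271, 0.022], [0.042, 0.067, -0.997]]
contact_force: [1.1, -0.2, -0.4]
grip_width: 0.0113
time_s: 20.55
ee_pos: [0.4359, -0.1615, 0.284]
ee_rot: [[0.243, 0.965, 0.095], [0.968, -0.247, 0.032], [0.054, 0.084, -0.995]]
contact_force: [0.3, 0.0, -1.2]
grip_width: 0.0108
```

```bash
python3 -m pendant '[{"x":2,"y":-35,"z":-10,"turn":0,"hand":0},{"x":2,"y":-35,"z":-20,"turn":0,"hand":0},{"x":0,"y":-25,"z":-20,"turn":0,"hand":0},{"x":0,"y":0,"z":0,"turn":0,"hand":0}]'; python3 -m pendant '[{"x":0,"y":0,"z":-40,"turn":0,"hand":0},{"x":0,"y":0,"z":-40,"turn":0,"hand":0},{"x":0,"y":0,"z":-30,"turn":0,"hand":0},{"x":0,"y":0,"z":-15,"turn":0,"hand":0},{"x":0,"y":0,"z":0,"turn":0,"hand":0}]';python3 -c "
from h import *
st();board()"
```

```text
time_s: 20.95
ee_pos: [0.4418, -0.262, 0.2387]
ee_rot: [[0.244, 0.964, 0.108], [0.968, -0.248, 0.033], [0.058, 0.097, -0.994]]
contact_force: [-0.6, 0.3, -0.2]
grip_width: 0.011
time_s: 21.45
ee_pos: [0.4472, -0.26, 0.1152]
ee_rot: [[0.239, 0.964, 0.119], [0.969, -0.245, 0.036], [0.064, 0.107, -0.992]]
contact_force: [-0.8, -0.1, -1.3]
grip_width: 0.0113
21.45 [ 0.4472 -0.26    0.1152] [[0.24, 0.96, 0.12], [0.97, -0.25, 0.04], [0.06, 0.11, -0.99]] [-0.8 -0.1 -1.3] 0.0113 [-31.  11.  67. 117. -18.  56.  30.]
board (453.53582763671875, -207.44900512695312) (173.3739776611328, 199.84205627441406) 79.69078063964844 [[340.0, -275.0], [536.0, -311.0], [567.0, -140.0], [371.0, -104.0]]
```

```bash
python3 -m pendant '[{"x":-3,"y":0,"z":-20,"turn":0,"hand":0},{"x":-2,"y":0,"z":-20,"turn":0,"hand":0},{"x":-1,"y":0,"z":-8,"turn":0,"hand":0},{"x":0,"y":0,"z":0,"turn":0,"hand":0}]'; python3 -m pendant '[{"x":-1,"y":0,"z":-6,"turn":0,"hand":0},{"x":0,"y":0,"z":-4,"turn":0,"hand":0},{"x":0,"y":0,"z":0,"turn":0,"hand":0}]'
```

```text
time_s: 21.9
ee_pos: [0.4475, -0.2596, 0.0738]
ee_rot: [[0.234, 0.963, 0.13], [0.97, -0.241, 0.037], [0.067, 0.118, -0.991]]
contact_force: [0.6, -1.1, -0.9]
grip_width: 0.011
time_s: 22.2
ee_pos: [0.4489, -0.2598, 0.0663]
ee_rot: [[0.233, 0.963, 0.135], [0.97, -0.24, 0.037], [0.068, 0.122, -0.99]]
contact_force: [-0.4, 0.0, -0.6]
grip_width: 0.0108
```

```bash
python3 -m pendant '[{"x":-1,"y":0,"z":-8,"turn":0,"hand":0},{"x":0,"y":0,"z":-5,"turn":0,"hand":0}]'; python3 -m pendant '[{"x":0,"y":0,"z":0,"turn":0,"hand":30},{"x":0,"y":0,"z":0,"turn":0,"hand":40},{"x":0,"y":0,"z":0,"turn":0,"hand":40},{"x":0,"y":0,"z":0,"turn":0,"hand":40},{"x":-2,"y":0,"z":20,"turn":0,"hand":40},{"x":-2,"y":0,"z":30,"turn":0,"hand":40},{"x":0,"y":0,"z":50,"turn":0,"hand":40},{"x":0,"y":0,"z":50,"turn":0,"hand":40}]'; python3 -c "
from h import *
st();s=snap('wrist','w9.png',None,1.3)"
```

```text
time_s: 22.4
ee_pos: [0.4505, -0.261, 0.0555]
ee_rot: [[0.233, 0.962, 0.141], [0.97, -0.24, 0.037], [0.069, 0.128, -0.989]]
contact_force: [-9.3, 3.8, 45.6]
grip_width: 0.011
time_s: 23.2
ee_pos: [0.4417, -0.2597, 0.1977]
ee_rot: [[0.235, 0.964, 0.125], [0.97, -0.241, 0.035], [0.064, 0.113, -0.992]]
contact_force: [1.2, 1.8, 1.4]
grip_width: 0.0399
23.2 [ 0.4417 -0.2597  0.1977] [[0.24, 0.96, 0.12], [0.97, -0.24, 0.03], [0.06, 0.11, -0.99]] [1.2 1.8 1.4] 0.0399 [-43.  -6.  71. 112.   0.  65.  14.]
```

View pics/w9.png

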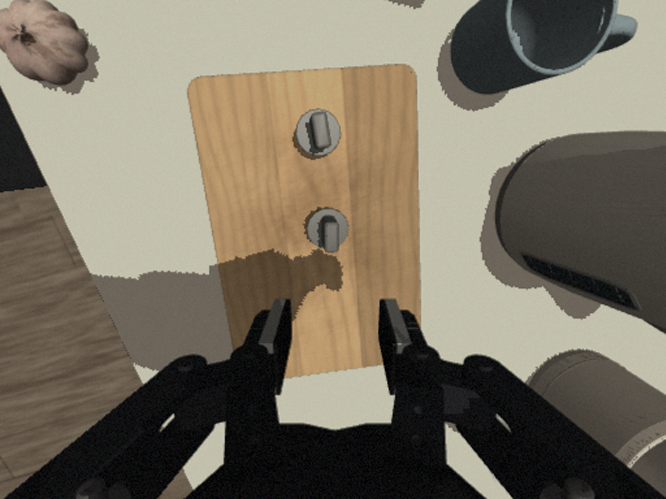

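Both blades stand on the board, at (318,130) and (328,228) in the picture; the mug is untouched. Back for blade 0.

```bash
python3 -m pendant '[{"x":-6,"y":40,"z":40,"turn":0,"hand":36},{"x":-6,"y":45,"z":30,"turn":0,"hand":36},{"x":-5,"y":45,"z":5,"turn":0,"hand":36},{"x":-4,"y":45,"z":0,"turn":0,"hand":36},{"x":-2,"y":45,"z":0,"turn":0,"hand":36},{"x":0,"y":45,"z":0,"turn":-2,"hand":36},{"x":0,"y":45,"z":0,"turn":-2,"hand":36},{"x":5,"y":45,"z":0,"turn":-2,"hand":36}]'; python3 -m pendant '[{"x":10,"y":40,"z":0,"turn":0,"hand":36},{"x":15,"y":30,"z":0,"turn":0,"hand":36},{"x":15,"y":20,"z":0,"turn":0,"hand":36},{"x":0,"y":0,"z":0,"turn":0,"hand":36}]'; python3 -c "
from h import *
st();board()"
```

```text
time_s: 24.05
ee_pos: [0.423, 0.0871, 0.2754]
ee_rot: [[0.353, 0.923, 0.153], [0.932, -0.361, 0.024], [0.078, 0.134, -0.988]]
contact_force: [1.2, -0.1, 1.1]
grip_width: 0.0358
time_s: 24.45
ee_pos: [0.4617, 0.188, 0.2734]
ee_rot: [[0.345, 0.926, 0.15], [0.935, -0.353, 0.026], [0.077, 0.132, -0.988]]
contact_force: [0.0, -1.1, -0.1]
grip_width: 0.0362
24.45 [0.4617 0.188  0.2734] [[0.35, 0.93, 0.15], [0.94, -0.35, 0.03], [0.08, 0.13, -0.99]] [ 0.  -1.1 -0.1] 0.0362 [-40.  -7.  10. 108.   4.  71. -52.]
board (443.06097412109375, -269.56689453125) (298.9434814453125, 199.03489685058594) 80.73328399658203 [[321.0, -401.0], [517.0, -433.0], [565.0, -138.0], [369.0, -106.0]]
```

```bash
python3 -m pendant '[{"x":0,"y":0,"z":0,"turn":0,"hand":36},{"x":0,"y":0,"z":0,"turn":0,"hand":36},{"x":0,"y":0,"z":0,"turn":0,"hand":36},{"x":0,"y":0,"z":0,"turn":0,"hand":36}]';python3 -m pendant '[{"x":0,"y":0,"z":50,"turn":0,"hand":36},{"x":0,"y":0,"z":50,"turn":0,"hand":36}]';python3 -m pendant '[{"x":0,"y":0,"z":-50,"turn":0,"hand":36},{"x":0,"y":0,"z":-50,"turn":0,"hand":36}]'
```

```text
time_s: 24.9
ee_pos: [0.4603, 0.1832, 0.2732]
ee_rot: [[0.35, 0.925, 0.149], [0.934, -0.357, 0.025], [0.077, 0.131, -0.988]]
contact_force: [0.2, 0.6, 0.0]
grip_width: 0.036
time_s: 25.1
ee_pos: [0.4565, 0.1801, 0.368]
ee_rot: [[0.352, 0.926, 0.138], [0.934, -0.358, 0.018], [0.066, 0.123, -0.99]]
contact_force: [-0.1, 1.0, 0.2]
grip_width: 0.0358
time_s: 25.3
ee_pos: [0.4635, 0.183, 0.2838]
ee_rot: [[0.352, 0.922, 0.162], [0.932, -0.361, 0.033], [0.089, 0.139, -0.986]]
contact_force: [0.4, 0.4, -0.5]
grip_width: 0.0359
```

```bash
python3 -m pendant '[{"x":0,"y":0,"z":50,"turn":0,"hand":36},{"x":0,"y":0,"z":50,"turn":0,"hand":36},{"x":0,"y":0,"z":0,"turn":0,"hand":36}]';python3 -m pendant '[{"x":0,"y":0,"z":-12,"turn":0,"hand":36},{"x":0,"y":0,"z":-12,"turn":0,"hand":36},{"x":0,"y":0,"z":-12,"turn":0,"hand":36},{"x":0,"y":0,"z":-12,"turn":0,"hand":36},{"x":0,"y":0,"z":-12,"turn":0,"hand":36},{"x":0,"y":0,"z":-12,"turn":0,"hand":36},{"x":0,"y":0,"z":-12,"turn":0,"hand":36},{"x":0,"y":0,"z":0,"turn":0,"hand":36}]'
```

```text
time_s: 25.6
ee_pos: [0.4491, 0.1739, 0.3606]
ee_rot: [[0.355, 0.926, 0.125], [0.933, -0.36, 0.012], [0.056, 0.113, -0.992]]
contact_force: [0.6, -0.2, -0.5]
grip_width: 0.036
time_s: 26.4
ee_pos: [0.4474, 0.1722, 0.2656]
ee_rot: [[0.357, 0.926, 0.122], [0.933, -0.36, 0.01], [0.053, 0.11, -0.993]]
contact_force: [0.1, -0.3, -0.1]
grip_width: 0.0357
```

```bash
for i in 1 2 3; do python3 -m pendant '[{"x":0,"y":0,"z":50,"turn":0,"hand":36},{"x":0,"y":0,"z":50,"turn":0,"hand":36},{"x":0,"y":0,"z":0,"turn":0,"hand":36}]' >/dev/null;python3 -m pendant '[{"x":1,"y":1,"z":-12,"turn":0,"hand":36},{"x":1,"y":1,"z":-12,"turn":0,"hand":36},{"x":1,"y":1,"z":-12,"turn":0,"hand":36},{"x":1,"y":1,"z":-12,"turn":0,"hand":36},{"x":1,"y":1,"z":-12,"turn":0,"hand":36},{"x":1,"y":1,"z":-12,"turn":0,"hand":36},{"x":1,"y":1,"z":-12,"turn":0,"hand":36},{"x":0,"y":0,"z":0,"turn":0,"hand":36}]'; done
```

```text
time_s: 27.5
ee_pos: [0.4514, 0.1779, 0.2706]
ee_rot: [[0.357, 0.927, 0.112], [0.933, -0.36, 0.004], [0.044, 0.103, -0.994]]
contact_force: [0.1, 0.5, 0.5]
grip_width: 0.036
time_s: 28.6
ee_pos: [0.4554, 0.1835, 0.2755]
ee_rot: [[0.357, 0.928, 0.103], [0.933, -0.359, -0.002], [0.035, 0.097, -0.995]]
contact_force: [-0.2, 0.2, 0.4]
grip_width: 0.0362
time_s: 29.7
ee_pos: [0.4593, 0.1891, 0.2804]
ee_rot: [[0.358, 0.929, 0.093], [0.934, -0.358, -0.009], [0.025, 0.09, -0.996]]
contact_force: [-0.3, -0.5, 0.1]
grip_width: 0.0357
```

```bash
python3 -m pendant '[{"x":4,"y":15,"z":0,"turn":0,"hand":36},{"x":4,"y":15,"z":0,"turn":0,"hand":36},{"x":4,"y":15,"z":-5,"turn":0,"hand":36},{"x":4,"y":15,"z":-5,"turn":0,"hand":36},{"x":4,"y":15,"z":-5,"turn":0,"hand":36},{"x":4,"y":15,"z":-10,"turn":0,"hand":36},{"x":4,"y":10,"z":-10,"turn":0,"hand":36},{"x":0,"y":0,"z":0,"turn":0,"hand":36}]';python3 -c "
from h import *
st()
s=snap('wrist','w10.png',None,1.4)"
```

```text
time_s: 30.5
ee_pos: [0.4895, 0.3011, 0.2431]
ee_rot: [[0.354, 0.93, 0.094], [0.935, -0.355, -0.007], [0.027, 0.09, -0.996]]
contact_force: [-0.7, -0.2, -0.4]
grip_width: 0.0359
30.5 [0.4895 0.3011 0.2431] [[0.35, 0.93, 0.09], [0.93, -0.36, -0.01], [0.03, 0.09, -1.0]] [-0.7 -0.2 -0.4] 0.0359 [-44.   7.   6.  98.   3.  71. -60.]
```

View pics/w10.png

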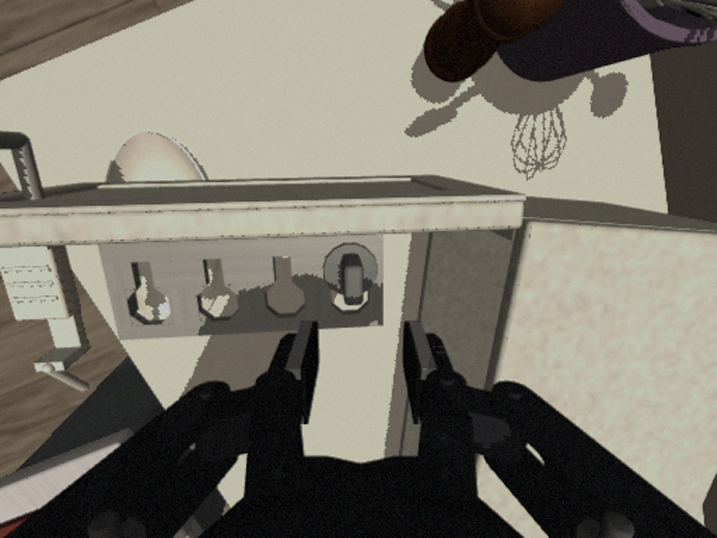

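Blade 0's grip, at (350,280), lines up with the jaws. Descending slowly.

```bash
python3 -m pendant '[{"x":2,"y":-2,"z":-14,"turn":0,"hand":36},{"x":0,"y":0,"z":-14,"turn":0,"hand":36},{"x":0,"y":0,"z":-14,"turn":0,"hand":36},{"x":0,"y":0,"z":-14,"turn":0,"hand":36},{"x":0,"y":0,"z":0,"turn":0,"hand":36}]';python3 -c "
from h import *
s=load('wrist');print(ray(s,351/1.4,279/1.4,.176).round(4),w(s,351/1.4,279/1.4).round(4),ray(s,349/1.4,298/1.4,.138))"
```

```text
time_s: 31.05
ee_pos: [0.4921, 0.2946, 0.1836]
ee_rot: [[0.359, 0.929, 0.095], [0.933, -0.36, -0.007], [0.027, 0.091, -0.995]]
contact_force: [-0.1, -0.0, -0.1]
grip_width: 0.0356
[0.492  0.3052 0.176 ] [0.4919 0.305  0.1756] [0.48303216 0.27920951 0.138     ]
```

```bash
python3 -m pendant '[{"x":0,"y":6,"z":-14,"turn":0,"hand":36},{"x":0,"y":0,"z":-13,"turn":0,"hand":36},{"x":0,"y":0,"z":0,"turn":0,"hand":36}]';python3 -m pendant '[{"x":0,"y":0,"z":0,"turn":0,"hand":20},{"x":0,"y":0,"z":0,"turn":0,"hand":0},{"x":0,"y":0,"z":0,"turn":0,"hand":0},{"x":0,"y":0,"z":0,"turn":0,"hand":0}]' 30
```

```text
time_s: 31.35
ee_pos: [0.4923, 0.3002, 0.1547]
ee_rot: [[0.36, 0.928, 0.096], [0.932, -0.361, -0.007], [0.028, 0.092, -0.995]]
contact_force: [0.2, -0.1, -0.1]
grip_width: 0.0357
time_s: 31.75
ee_pos: [0.4917, 0.3011, 0.1557]
ee_rot: [[0.359, 0.928, 0.095], [0.933, -0.36, -0.006], [0.029, 0.091, -0.995]]
contact_force: [-0.7, -0.1, -2.3]
grip_width: 0.0111
```

```bash
python3 -m pendant '[{"x":-2,"y":-6,"z":0,"turn":0,"hand":0},{"x":-2,"y":-6,"z":0,"turn":0,"hand":0},{"x":-2,"y":-5,"z":0,"turn":0,"hand":0},{"x":-1,"y":-3,"z":0,"turn":0,"hand":0},{"x":0,"y":0,"z":0,"turn":0,"hand":0}]';python3 -m pendant '[{"x":0,"y":0,"z":5,"turn":0,"hand":0},{"x":0,"y":0,"z":3,"turn":0,"hand":0}]'
```

```text
time_s: 32.25
ee_pos: [0.4849, 0.2785, 0.1563]
ee_rot: [[0.36, 0.928, 0.097], [0.932, -0.361, -0.006], [0.03, 0.092, -0.995]]
contact_force: [-0.5, 0.4, -1.7]
grip_width: 0.0111
time_s: 32.45
ee_pos: [0.4842, 0.2786, 0.1643]
ee_rot: [[0.36, 0.928, 0.095], [0.932, -0.361, -0.006], [0.029, 0.091, -0.995]]
contact_force: [-1.0, 1.7, -0.8]
grip_width: 0.0116
```

```bash
python3 -m pendant '[{"x":0,"y":0,"z":4,"turn":0,"hand":0},{"x":0,"y":0,"z":4,"turn":0,"hand":0}]';python3 -m pendant '[{"x":0,"y":0,"z":7,"turn":0,"hand":0},{"x":0,"y":0,"z":15,"turn":0,"hand":0},{"x":0,"y":0,"z":40,"turn":0,"hand":0},{"x":0,"y":0,"z":40,"turn":0,"hand":0},{"x":0,"y":0,"z":0,"turn":0,"hand":0}]'
```

```text
time_s: 32.65
ee_pos: [0.4844, 0.2789, 0.1731]
ee_rot: [[0.36, 0.928, 0.096], [0.933, -0.361, -0.006], [0.029, 0.091, -0.995]]
contact_force: [-0.0, -0.2, -1.5]
grip_width: 0.0116
time_s: 33.15
ee_pos: [0.4846, 0.2782, 0.2812]
ee_rot: [[0.36, 0.928, 0.097], [0.932, -0.361, -0.006], [0.029, 0.093, -0.995]]
contact_force: [-0.1, 0.0, -1.3]
grip_width: 0.0112
```

```bash
python3 -m pendant '[{"x":-9,"y":-28,"z":0,"turn":2,"hand":0},{"x":-9,"y":-28,"z":0,"turn":2,"hand":0},{"x":-9,"y":-28,"z":0,"turn":2,"hand":0},{"x":-9,"y":-28,"z":0,"turn":2,"hand":0},{"x":-9,"y":-28,"z":0,"turn":2,"hand":0},{"x":-5,"y":-28,"z":0,"turn":2,"hand":0},{"x":-3,"y":-28,"z":0,"turn":2,"hand":0},{"x":0,"y":-28,"z":0,"turn":0,"hand":0}]'; python3 -m pendant '[{"x":0,"y":-28,"z":0,"turn":0,"hand":0},{"x":0,"y":-28,"z":0,"turn":0,"hand":0},{"x":0,"y":-28,"z":0,"turn":0,"hand":0},{"x":0,"y":-28,"z":0,"turn":0,"hand":0},{"x":0,"y":-28,"z":0,"turn":0,"hand":0},{"x":0,"y":-28,"z":0,"turn":0,"hand":0},{"x":0,"y":-28,"z":0,"turn":0,"hand":0},{"x":0,"y":0,"z":0,"turn":0,"hand":0}]'
```

```text
time_s: 33.95
ee_pos: [0.4291, 0.0501, 0.2833]
ee_rot: [[0.107, 0.989, 0.1], [0.994, -0.11, 0.023], [0.034, 0.097, -0.995]]
contact_force: [-0.3, -1.6, -0.3]
grip_width: 0.0115
time_s: 34.75
ee_pos: [0.427, -0.1596, 0.2849]
ee_rot: [[0.114, 0.988, 0.105], [0.993, -0.117, 0.024], [0.036, 0.101, -0.994]]
contact_force: [-0.0, -0.3, -0.6]
grip_width: 0.0115
```

```bash
python3 -m pendant '[{"x":0,"y":-28,"z":0,"turn":0,"hand":0},{"x":0,"y":-28,"z":0,"turn":0,"hand":0},{"x":0,"y":-28,"z":0,"turn":0,"hand":0},{"x":0,"y":-28,"z":0,"turn":0,"hand":0},{"x":0,"y":-28,"z":-5,"turn":0,"hand":0},{"x":0,"y":-28,"z":-10,"turn":0,"hand":0},{"x":0,"y":-18,"z":-12,"turn":0,"hand":0},{"x":0,"y":0,"z":0,"turn":0,"hand":0}]'; python3 -c "
from h import *
st();board();s=snap('wrist','w11.png',None,1.2)"
```

```text
time_s: 35.55
ee_pos: [0.4272, -0.35, 0.2586]
ee_rot: [[0.11, 0.988, 0.11], [0.993, -0.113, 0.024], [0.036, 0.106, -0.994]]
contact_force: [0.1, 1.2, -1.4]
grip_width: 0.0115
35.55 [ 0.4272 -0.35    0.2586] [[0.11, 0.99, 0.11], [0.99, -0.11, 0.02], [0.04, 0.11, -0.99]] [ 0.1  1.2 -1.4] 0.0115 [-21.   5.  63. 101. -10.  73.  38.]
board (445.7718811035156, -256.32476806640625) (271.8622131347656, 199.95562744140625) 81.18287658691406 [[326.0, -375.0], [524.0, -406.0], [565.0, -137.0], [368.0, -107.0]]
```

View pics/w11.png

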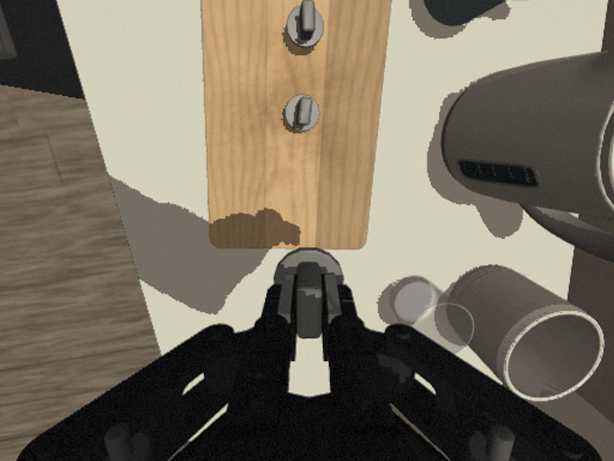

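```bash
python3 - <<'E'
from h import *
s=load('wrist')
for u,v in [(210,245),(366,245),(302,113),(303,28)]: print(ray(s,u/1.2,v/1.2,.018).round(3),w(s,u/1.2,v/1.2).round(3))
E
python3 -m pendant '[{"x":-2,"y":6,"z":-14,"turn":0,"hand":0},{"x":-1,"y":1,"z":-14,"turn":0,"hand":0},{"x":-1,"y":1,"z":-14,"turn":0,"hand":0},{"x":-1,"y":1,"z":-14,"turn":0,"hand":0},{"x":-1,"y":0,"z":-14,"turn":0,"hand":0},{"x":-1,"y":0,"z":-14,"turn":0,"hand":0},{"x":0,"y":0,"z":-14,"turn":0,"hand":0},{"x":0,"y":0,"z":-14,"turn":0,"hand":0}]'
```

```text
[ 0.325 -0.395  0.018] [ 0.321 -0.401 -0.   ]
[ 0.521 -0.425  0.018] [ 0.526 -0.432 -0.   ]
[ 0.457 -0.254  0.018] [ 0.452 -0.257  0.074]
[ 0.469 -0.169  0.018] [ 0.462 -0.183  0.072]
time_s: 36.45
ee_pos: [0.4236, -0.3354, 0.143]
ee_rot: [[0.101, 0.988, 0.117], [0.994, -0.105, 0.027], [0.039, 0.114, -0.993]]
contact_force: [0.5, -0.3, -1.6]
grip_width: 0.011
```

```bash
python3 -m pendant '[{"x":0,"y":0,"z":-14,"turn":0,"hand":0},{"x":0,"y":0,"z":-14,"turn":0,"hand":0},{"x":0,"y":0,"z":-14,"turn":0,"hand":0},{"x":0,"y":0,"z":-14,"turn":0,"hand":0},{"x":-1,"y":0,"z":-10,"turn":0,"hand":0},{"x":-1,"y":0,"z":-7,"turn":0,"hand":0},{"x":0,"y":0,"z":0,"turn":0,"hand":0}]';python3 -m pendant '[{"x":0,"y":0,"z":-6,"turn":0,"hand":0},{"x":0,"y":0,"z":0,"turn":0,"hand":0}]'
```

```text
time_s: 37.15
ee_pos: [0.4184, -0.3362, 0.0595]
ee_rot: [[0.105, 0.988, 0.11], [0.994, -0.108, 0.026], [0.038, 0.106, -0.994]]
contact_force: [0.0, -0.0, -0.4]
grip_width: 0.0116
time_s: 37.35
ee_pos: [0.4187, -0.3366, 0.0536]
ee_rot: [[0.105, 0.988, 0.111], [0.994, -0.109, 0.026], [0.038, 0.107, -0.994]]
contact_force: [-0.0, -0.4, 0.0]
grip_width: 0.011
```

```bash
python3 -m pendant '[{"x":0,"y":0,"z":-1,"turn":0,"hand":16},{"x":0,"y":0,"z":0,"turn":0,"hand":25},{"x":0,"y":0,"z":0,"turn":0,"hand":40},{"x":0,"y":0,"z":0,"turn":0,"hand":40},{"x":0,"y":0,"z":20,"turn":0,"hand":40},{"x":0,"y":0,"z":30,"turn":0,"hand":40},{"x":0,"y":0,"z":50,"turn":0,"hand":40},{"x":0,"y":0,"z":50,"turn":0,"hand":40}]';python3 -m pendant '[{"x":-5,"y":30,"z":30,"turn":0,"hand":0},{"x":-5,"y":35,"z":30,"turn":0,"hand":0},{"x":-4,"y":35,"z":10,"turn":0,"hand":0},{"x":-2,"y":35,"z":0,"turn":0,"hand":0},{"x":0,"y":35,"z":0,"turn":0,"hand":0},{"x":0,"y":35,"z":0,"turn":0,"hand":0},{"x":0,"y":35,"z":0,"turn":0,"hand":0},{"x":0,"y":35,"z":0,"turn":0,"hand":0}]';python3 -c "
from h import *
st();board()
s=snap('top','t12.png',(110,140,370,290),3)"
```

```text
time_s: 38.15
ee_pos: [0.4159, -0.3349, 0.2026]
ee_rot: [[0.106, 0.989, 0.102], [0.994, -0.11, 0.028], [0.039, 0.098, -0.994]]
contact_force: [1.8, 0.8, 1.3]
grip_width: 0.0401
time_s: 38.95
ee_pos: [0.4005, -0.0617, 0.2826]
ee_rot: [[0.117, 0.985, 0.124], [0.992, -0.121, 0.025], [0.04, 0.12, -0.992]]
contact_force: [0.4, 0.6, -0.9]
grip_width: 0.0002
38.95 [ 0.4005 -0.0617  0.2826] [[0.12, 0.99, 0.12], [0.99, -0.12, 0.03], [0.04, 0.12, -0.99]] [ 0.4  0.6 -0.9] 0.0002 [-25. -21.  23. 116.   7.  76. -12.]
board (442.8626708984375, -270.6929016113281) (297.8507080078125, 200.68209838867188) 81.32232666015625 [[321.0, -403.0], [520.0, -433.0], [565.0, -139.0], [366.0, -108.0]]
```

View pics/t12.png

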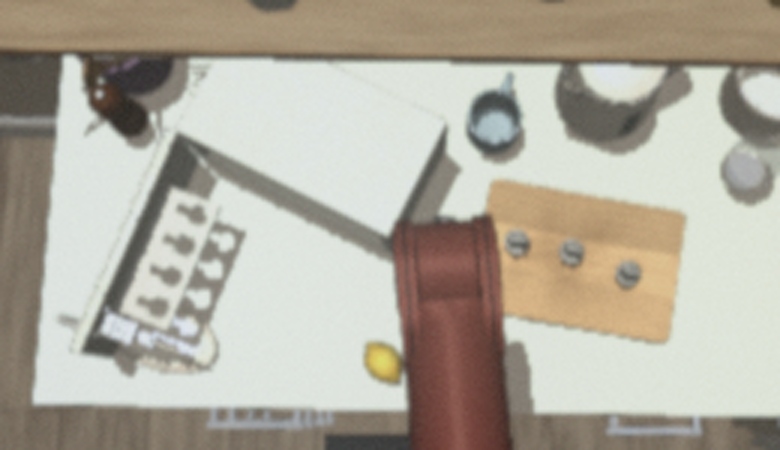

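All three blades stand on the board, at (518,243), (571,253) and (628,274) in the crop, and the rack is empty. Next I'll go over the open door to its outer side.

```bash
python3 -m pendant '[{"x":8,"y":30,"z":0,"turn":-2,"hand":0},{"x":8,"y":30,"z":0,"turn":-2,"hand":0},{"x":6,"y":30,"z":0,"turn":-2,"hand":0},{"x":4,"y":30,"z":0,"turn":-2,"hand":0},{"x":2,"y":30,"z":0,"turn":-2,"hand":0},{"x":0,"y":30,"z":0,"turn":-2,"hand":0},{"x":0,"y":30,"z":0,"turn":0,"hand":0},{"x":0,"y":30,"z":0,"turn":0,"hand":0}]';python3 -m pendant '[{"x":0,"y":30,"z":0,"turn":0,"hand":0},{"x":0,"y":30,"z":0,"turn":0,"hand":0},{"x":-5,"y":30,"z":0,"turn":0,"hand":0},{"x":-8,"y":30,"z":0,"turn":0,"hand":0},{"x":-8,"y":30,"z":0,"turn":0,"hand":0},{"x":-8,"y":30,"z":0,"turn":0,"hand":0},{"x":-8,"y":30,"z":0,"turn":0,"hand":0},{"x":0,"y":0,"z":0,"turn":0,"hand":0}]';python3 -c "
from h import *
st()"
```

```text
time_s: 39.85
ee_pos: [0.4303, 0.1824, 0.2842]
ee_rot: [[0.334, 0.933, 0.131], [0.942, -0.337, -0.001], [0.043, 0.123, -0.991]]
contact_force: [0.2, 0.0, 0.5]
grip_width: -0.0
time_s: 40.65
ee_pos: [0.3936, 0.4006, 0.285]
ee_rot: [[0.335, 0.933, 0.133], [0.941, -0.338, 0.0], [0.045, 0.125, -0.991]]
contact_force: [-0.3, 0.8, -0.3]
grip_width: -0.0002
40.65 [0.3936 0.4006 0.285 ] [[0.34, 0.93, 0.13], [0.94, -0.34, 0.0], [0.05, 0.12, -0.99]] [-0.3  0.8 -0.3] -0.0002 [-44.   4. -10.  96.   7.  76. -76.]
```

```bash
python3 -m pendant '[{"x":-5,"y":15,"z":0,"turn":0,"hand":0},{"x":-5,"y":17,"z":0,"turn":0,"hand":0},{"x":0,"y":0,"z":-20,"turn":0,"hand":0},{"x":0,"y":0,"z":-20,"turn":0,"hand":0},{"x":0,"y":0,"z":0,"turn":0,"hand":0}]';python3 -m pendant '[{"x":0,"y":0,"z":-15,"turn":0,"hand":0},{"x":0,"y":0,"z":-15,"turn":0,"hand":0},{"x":0,"y":0,"z":-15,"turn":0,"hand":0},{"x":0,"y":0,"z":-15,"turn":0,"hand":0},{"x":0,"y":0,"z":-15,"turn":0,"hand":0},{"x":0,"y":0,"z":0,"turn":0,"hand":0}]'
```

```text
time_s: 41.15
ee_pos: [0.3839, 0.4359, 0.2449]
ee_rot: [[0.337, 0.932, 0.134], [0.94, -0.34, 0.001], [0.047, 0.126, -0.991]]
contact_force: [-0.7, 0.0, -0.4]
grip_width: 0.0001
time_s: 41.75
ee_pos: [0.3848, 0.4362, 0.1663]
ee_rot: [[0.339, 0.931, 0.136], [0.94, -0.342, 0.002], [0.049, 0.127, -0.991]]
contact_force: [0.7, -0.1, 0.2]
grip_width: -0.0002
```

```bash
python3 -m pendant '[{"x":-7,"y":-10,"z":0,"turn":3,"hand":0},{"x":-6,"y":-11,"z":0,"turn":3,"hand":0},{"x":-6,"y":-11,"z":0,"turn":3,"hand":0},{"x":-5,"y":-11,"z":0,"turn":3,"hand":0},{"x":-4,"y":-12,"z":0,"turn":3,"hand":0},{"x":-3,"y":-12,"z":0,"turn":3,"hand":0},{"x":-3,"y":-12,"z":0,"turn":3,"hand":0},{"x":-2,"y":-12,"z":0,"turn":3,"hand":0}]';python3 -m pendant '[{"x":-1,"y":-12,"z":0,"turn":3,"hand":0},{"x":-1,"y":-12,"z":0,"turn":3,"hand":0},{"x":0,"y":-12,"z":0,"turn":3,"hand":0},{"x":1,"y":-12,"z":0,"turn":3,"hand":0}]'; python3 -c "
from h import *
st()"
```

```text
time_s: 42.55
ee_pos: [0.3489, 0.3469, 0.1707]
ee_rot: [[-0.09, 0.988, 0.126], [0.994, 0.082, 0.068], [0.057, 0.132, -0.99]]
contact_force: [-0.1, 2.2, -0.6]
grip_width: 0.0
time_s: 42.95
ee_pos: [0.348, 0.2992, 0.1741]
ee_rot: [[-0.305, 0.946, 0.112], [0.951, 0.294, 0.1], [0.061, 0.137, -0.989]]
contact_force: [0.2, 1.4, -0.1]
grip_width: 0.0002
42.95 [0.348  0.2992 0.1741] [[-0.3, 0.95, 0.11], [0.95, 0.29, 0.1], [0.06, 0.14, -0.99]] [ 0.2  1.4 -0.1] 0.0002 [-39.  -7.  -8. 120.  -0.  58. -29.]
```

```bash
python3 -m pendant '[{"x":1,"y":-12,"z":-2,"turn":2,"hand":0},{"x":2,"y":-12,"z":-2,"turn":2,"hand":0},{"x":2,"y":-12,"z":-2,"turn":2,"hand":0},{"x":3,"y":-12,"z":-2,"turn":2.5,"hand":0},{"x":4,"y":-12,"z":-2,"turn":2.5,"hand":0},{"x":4,"y":-12,"z":-2,"turn":2.5,"hand":0},{"x":5,"y":-11,"z":-1,"turn":2.5,"hand":0},{"x":6,"y":-11,"z":-1,"turn":2.5,"hand":0}]';python3 -m pendant '[{"x":6,"y":-11,"z":-1,"turn":2.5,"hand":0},{"x":7,"y":-10,"z":-1,"turn":3,"hand":0},{"x":7,"y":-10,"z":0,"turn":3,"hand":0},{"x":0,"y":0,"z":0,"turn":0,"hand":0}]'; python3 -c "
from h import *
st()"
```

```text
time_s: 43.75
ee_pos: [0.3773, 0.2054, 0.1677]
ee_rot: [[-0.604, 0.793, 0.08], [0.794, 0.59, 0.144], [0.067, 0.15, -0.986]]
contact_force: [-1.5, 0.9, 1.4]
grip_width: 0.0006
time_s: 44.15
ee_pos: [0.3991, 0.1727, 0.1685]
ee_rot: [[-0.718, 0.693, 0.06], [0.693, 0.704, 0.157], [0.067, 0.154, -0.986]]
contact_force: [0.0, 0.9, 0.3]
grip_width: 0.0001
44.15 [0.3991 0.1727 0.1685] [[-0.72, 0.69, 0.06], [0.69, 0.7, 0.16], [0.07, 0.15, -0.99]] [0.  0.9 0.3] 0.0001 [-34.  -9.  10. 122.  -6.  60.  24.]
```

```bash
python3 -m pendant '[{"x":7,"y":-9,"z":0,"turn":2,"hand":0},{"x":8,"y":-9,"z":0,"turn":2,"hand":0},{"x":8,"y":-8,"z":0,"turn":2,"hand":0},{"x":9,"y":-8,"z":0,"turn":2,"hand":0},{"x":9,"y":-7,"z":0,"turn":2,"hand":0},{"x":0,"y":0,"z":0,"turn":0,"hand":0}]';python3 -m pendant '[{"x":8,"y":-5,"z":0,"turn":0,"hand":0},{"x":8,"y":-5,"z":0,"turn":0,"hand":0}]'; python3 -m pendant '[{"x":4,"y":-2,"z":0,"turn":0,"hand":0},{"x":4,"y":-2,"z":0,"turn":0,"hand":0}]'
```

```text
time_s: 44.75
ee_pos: [0.4345, 0.1374, 0.17]
ee_rot: [[-0.829, 0.559, 0.021], [0.554, 0.815, 0.17], [0.077, 0.152, -0.985]]
contact_force: [-0.7, 0.5, 0.1]
grip_width: 0.0
time_s: 44.95
ee_pos: [0.4498, 0.1286, 0.1702]
ee_rot: [[-0.829, 0.56, 0.021], [0.554, 0.815, 0.17], [0.078, 0.152, -0.985]]
contact_force: [-2.1, -0.0, -0.3]
grip_width: 0.0001
time_s: 45.15
ee_pos: [0.4587, 0.1241, 0.1703]
ee_rot: [[-0.828, 0.561, 0.021], [0.556, 0.814, 0.17], [0.078, 0.152, -0.985]]
contact_force: [-2.0, -0.0, 1.0]
grip_width: -0.0004
```

```bash
python3 -m pendant '[{"x":4,"y":-2,"z":0,"turn":0,"hand":0},{"x":4,"y":-2,"z":0,"turn":0,"hand":0}]'; python3 -m pendant '[{"x":4,"y":-2,"z":0,"turn":0,"hand":0},{"x":0,"y":0,"z":0,"turn":0,"hand":0}]'
```

```text
time_s: 45.35
ee_pos: [0.4672, 0.1198, 0.1703]
ee_rot: [[-0.827, 0.561, 0.021], [0.556, 0.813, 0.17], [0.079, 0.152, -0.985]]
contact_force: [-4.4, 1.0, 1.5]
grip_width: 0.0001
time_s: 45.55
ee_pos: [0.4666, 0.1204, 0.1698]
ee_rot: [[-0.829, 0.56, 0.009], [0.553, 0.815, 0.173], [0.089, 0.148, -0.985]]
contact_force: [0.5, -0.6, 0.3]
grip_width: 0.0002
```

```bash
python3 -m pendant '[{"x":6,"y":-3,"z":0,"turn":0,"hand":0}]'; python3 -m pendant '[{"x":9,"y":-4,"z":0,"turn":0,"hand":0}]';python3 -c "
from h import *
st()
s=snap('scene','s13.png',(120,180,300,300),4)"
```

```text
time_s: 45.65
ee_pos: [0.4676, 0.1201, 0.1694]
ee_rot: [[-0.83, 0.558, -0.002], [0.549, 0.817, 0.175], [0.1, 0.144, -0.984]]
contact_force: [-45.0, 8.0, 29.6]
grip_width: -0.0003
time_s: 45.75
ee_pos: [0.4673, 0.1202, 0.1694]
ee_rot: [[-0.832, 0.554, -0.023], [0.542, 0.821, 0.18], [0.118, 0.137, -0.983]]
contact_force: [-69.5, 7.7, 52.0]
grip_width: -0.0002
45.75 [0.4673 0.1202 0.1694] [[-0.83, 0.55, -0.02], [0.54, 0.82, 0.18], [0.12, 0.14, -0.98]] [-69.5   7.7  52. ] -0.0002 [-30.   1.  18. 113. -12.  65.  50.]
```

```bash
python3 -m pendant '[{"x":-4,"y":2,"z":0,"turn":0,"hand":0},{"x":-12,"y":6,"z":0,"turn":0,"hand":0},{"x":-18,"y":9,"z":5,"turn":0,"hand":0},{"x":-10,"y":5,"z":40,"turn":0,"hand":0},{"x":0,"y":0,"z":40,"turn":0,"hand":0},{"x":0,"y":0,"z":0,"turn":0,"hand":0}]';python3 - <<'E'
from h import *
st()
s=snap('wrist'); P=cloud(s); R=np.array([[.9026,-.4305],[.4305,.9026]]).T  # world->cupboard axes, yaw -25.5
a=np.radians(-25.5);Rm=np.array([[np.cos(a),-np.sin(a)],[np.sin(a),np.cos(a)]])
L=(P[...,:2]-[.585,.304])@Rm; Z=P[...,2]; ok=s['range_z']>0
# outer face: fit x vs y for z in .06-.19
for lo,hi in [(.06,.11),(.11,.17)]:
  m=ok&(Z>lo)&(Z<hi)&(L[...,0]>-.06)&(L[...,0]<.03)&(L[...,1]<-.02)&(L[...,1]>-.27)
  q=L[m]; 
  if len(q)>50:
    for it in range(3):
      k=np.polyfit(q[:,1],q[:,0],1); e=abs(np.polyval(k,q[:,1])-q[:,0]); q=q[e<2.5*np.median(e)+1e-4]
    print(len(q),'slope(rad)',k, 'face x at mid',np.polyval(k,-.16))
m=ok&(abs(Z-.2)<.006)&(L[...,0]>-.05)&(L[...,0]<.15)&(L[...,1]<-.03)&(L[...,1]>-.3)
for y in (-.28,-.2,-.1):
  q=L[m&(abs(L[...,1]-y)<.01)]; print(y,'top x range',q[:,0].min() if len(q) else None, len(q))
board()
E
```

```text
time_s: 46.4
ee_pos: [0.4195, 0.1449, 0.2559]
ee_rot: [[-0.833, 0.553, -0.024], [0.541, 0.822, 0.18], [0.12, 0.137, -0.983]]
contact_force: [0.4, -0.0, 0.1]
grip_width: 0.0001
46.4 [0.4195 0.1449 0.2559] [[-0.83, 0.55, -0.02], [0.54, 0.82, 0.18], [0.12, 0.14, -0.98]] [ 0.4 -0.   0.1] 0.0001 [-33.  -8.  15. 111.  -9.  75.  41.]
2044 slope(rad) [ 0.0037511  -0.01320464] face x at mid -0.01380481636958249
3331 slope(rad) [ 0.00350419 -0.01321675] face x at mid -0.013777424891917365
-0.28 top x range -0.009571715815843491 52
-0.2 top x range None 0
-0.1 top x range -0.017528834778844163 1009
board (442.9789123535156, -269.7815856933594) (299.2546081542969, 199.87538146972656) 81.12309265136719 [[321.0, -402.0], [519.0, -433.0], [565.0, -137.0], [367.0, -107.0]]
```

Run:
```python
from h import *
s=board(); P=cloud(s); Z=P[...,2]
for n,u,v in [('mug',412,268),('glass',539,294),('mill',230,268),('mill',216,252)]: print(n,w(s,u/1.5,v/1.5).round(3))
m=(abs(Z-.2)<.012)&(P[...,0]>.38)&(P[...,0]<.78)&(P[...,1]<.42)&(P[...,1]>-.1)&(s['range_z']>0)
n,l,t,_=cv2.connectedComponentsWithStats(m.astype(np.uint8));k=1+np.argmax(t[1:,4]);q=P[l==k]
r=cv2.minAreaRect((q[:,:2]*1000).astype(np.float32));print('roof+door',r,cv2.boxPoints(r).round().tolist())
# blades: points above board
m=(P[...,0]>.32)&(P[...,0]<.57)&(P[...,1]>-.43)&(P[...,1]<-.11)&(Z>.03)&(Z<.12)&(s['range_z']>0)
n,l,t,c=cv2.connectedComponentsWithStats(m.astype(np.uint8))
for i in range(1,n):
  if t[i,4]>5: q=P[l==i];print('blade',t[i,4],q.mean(0).round(3),q[:,2].max().round(3))
# change image vs first view
```

```text
board (442.92236328125, -269.41253662109375) (298.6157531738281, 200.18577575683594) 81.25384521484375 [[321.0, -402.0], [519.0, -432.0], [565.0, -137.0], [367.0, -107.0]]
mug [ 0.662 -0.144  0.009]
glass [ 0.587 -0.531  0.013]
mill [0.636 0.399 0.075]
mill [0.662 0.42  0.158]
roof+door ((588.0984497070312, 123.1412124633789), (332.04534912109375, 200.67062377929688), 64.84139251708984) [[427.0, 16.0], [608.0, -70.0], [749.0, 231.0], [568.0, 316.0]]
blade 55 [ 0.462 -0.174  0.052] 0.083
blade 58 [ 0.45  -0.255  0.052] 0.078
blade 59 [ 0.419 -0.337  0.052] 0.08
```

```bash
python3 -c "
from h import *
print(order.close_job())"
```

```text
the job is handed in; nothing more can be done
None
```

The job is done and handed in at about 46 s of robot time. I pulled the door ajar by its handle, held the catch about 15–18 mm down through the gap, and opened the door to about 1.46 rad. Three blades were there (slots 0, 2 and 3; slot 1 was empty). I slid each to its wide end, lifted it out and stood it on the board, then pushed the door shut from outside.

**Last checks:**
- **Blades:** all three stand on the board, at about (0.462, -0.174), (0.450, -0.255) and (0.419, -0.337).
- **Board:** it has not moved, and I saw no sign of it being knocked aside.
- **Door:** its face is parallel to the cupboard front within 0.004 rad. The cupboard plus door measures 200.7 mm deep, against 201.0 mm at the start. I judge the catch snapped in from the fully shut door; I did not test it by pulling.
- **Mug, glass and mill:** they read the same positions as at the start, within about 3 mm.
- **Robot:** it is clear of everything.

**Blemishes:**
- Placing the second blade pressed its hub on the board with about 46 N.
- The last push on the shut door reached about 87 N at the wrist, through the closed fingers. Both stayed under the 120 N wrist limit.
- The tool drifted to a tilt of about 10°, which did no harm I could see.
- My last close-up of the shut door could not be viewed because the picture limit was reached. I used camera depth measurements for those checks instead.

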